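# Load the bedside tray and slide it to its middle stop

## Task

Get the bedside tray ready for the night: stand every fallen bottle upright on the sliding tray, put both jars on it too, and close each jar with the lid that fits it. Load the tray while it waits at its first stop; only when everything stands closed and upright on it, push the tray along its rails until it clicks into the middle stop, with nothing falling over. Do not knock over the mug or the alarm clock.

Things in the scene. Friction and masses are not known exactly. Their poses are not given: they have to be found in the camera images.
- tray (a joint): the sliding tray's position along its rails in m: 0 at the first stop (where it starts), 0.120 at the middle stop, 0.240 at the last stop. It grows as the tray moves along the -y axis of tray_floor (roughly to the robot's right). A sprung click detent holds the tray at each stop: about 5 N is needed to leave or enter one, under 1.5 N to slide between them, and within about 5 mm of a stop the detent draws the tray in.
- tray_floor (a point): centre of the upper face of the light wood tray's floor, about 30 mm above the table. x points across the rails (away from the robot), y along the rails, z up. The floor is 160 mm (x) by 300 mm (y) inside a rim 4 mm thick that stands 12 mm above the floor. A steel bar handle stands at each end.
- push_bar (a point): middle of the bar of the steel handle at the tray's +y end (the trailing end when sliding to the middle stop). The bar is 10 mm thick, 80 mm long along the tray's x axis, its middle 59 mm above the tray floor; below it is open between its two uprights, which are 80 mm apart and 10 mm thick.
- far_bar (a point): middle of the bar of the same handle at the tray's other (-y) end
- stop_first (a point): point on the fixed rails where tray_floor lies when the tray is at its first stop. Each stop is marked by an upright brass stud on the dark strip behind the rails; a brass pointer on the tray's far edge lines up with it.
- stop_middle (a point): the same for the middle stop, marked by the middle brass stud
- stop_last (a point): the same for the last stop
- mug: bystander: blue mug, 76 mm across, 85 mm tall, standing; origin at the centre of its underside
- clock: bystander: black box-shaped alarm clock 50 x 100 x 55 mm; origin at the centre of its underside, z up
- bottle1: square amber bottle, fallen on its side (may be absent): body 46 x 46 mm and 75 mm tall with a round black cap 24 mm across and 22 mm tall on top, 97 mm in all, about 160 g. Origin at the centre of its underside; z points from the base to the cap, x and y square to its flat sides. Lying, its axis is 23 mm above the table. Starts lying roughly along the robot's y axis, cap to the left or to the right.
- bottle2: square amber bottle, fallen on its side (may be absent): body 46 x 46 mm and 75 mm tall with a round black cap 24 mm across and 22 mm tall on top, 97 mm in all, about 160 g. Origin at the centre of its underside; z points from the base to the cap, x and y square to its flat sides. Lying, its axis is 23 mm above the table. Starts lying roughly along the robot's y axis, cap to the left or to the right.
- bottle3: square amber bottle, fallen on its side (may be absent): body 46 x 46 mm and 75 mm tall with a round black cap 24 mm across and 22 mm tall on top, 97 mm in all, about 160 g. Origin at the centre of its underside; z points from the base to the cap, x and y square to its flat sides. Lying, its axis is 23 mm above the table. Starts lying roughly along the robot's y axis, cap to the left or to the right.
- jar_large: large open white round jar, 64 mm across, 45 mm tall, mouth 52 mm across, inside depth 39 mm, standing; origin at the centre of its underside, z up
- lid_large: large jar's wooden lid, lying knob up: cork plug 45 mm across and 8 mm tall below, disc 64 mm across and 6 mm thick above it, then a round knob 16 mm across and 24 mm tall (38 mm in all). Origin at the centre of the plug's underside, z up towards the knob. Closed, the disc rests on the rim, the origin 37 mm above the jar's. The other jar's lid does not fit.
- jar_small: small open white round jar, 50 mm across, 45 mm tall, mouth 40 mm across, inside depth 39 mm, standing; origin at the centre of its underside, z up
- lid_small: small jar's wooden lid, lying knob up: cork plug 33 mm across and 8 mm tall below, disc 50 mm across and 6 mm thick above it, then a round knob 16 mm across and 24 mm tall (38 mm in all). Origin at the centre of the plug's underside, z up towards the knob. Closed, the disc rests on the rim, the origin 37 mm above the jar's. The other jar's lid does not fit.
Things that resemble listed ones, but are neither listed nor needed, are in the scene too. Leave any pink or red look-alike of the jar_large alone.

How it is judged (in metres and radians):
On the way, in this order (a step that is already met when the one before it is completed fails the run):
1. with the tray still at its first stop, every bottle and both jars stand upright on its floor and each jar wears its own lid (x of bottle1 in the frame of tray_floor between -0.068 and 0.068 m and y of bottle1 in the frame of tray_floor between -0.138 and 0.138 m and z of bottle1 in the frame of tray_floor between -0.006 and 0.006 m and angle between each of bottle1, bottle2, bottle3, jar_large, lid_large, jar_small, lid_small's own z axis and vertical below 0.12 rad and x of bottle2 in the frame of tray_floor between -0.068 and 0.068 m and y of bottle2 in the frame of tray_floor between -0.138 and 0.138 m and z of bottle2 in the frame of tray_floor between -0.006 and 0.006 m and x of bottle3 in the frame of tray_floor between -0.068 and 0.068 m and y of bottle3 in the frame of tray_floor between -0.138 and 0.138 m and z of bottle3 in the frame of tray_floor between -0.006 and 0.006 m and x of jar_large in the frame of tray_floor between -0.066 and 0.066 m and y of jar_large in the frame of tray_floor between -0.136 and 0.136 m and z of jar_large in the frame of tray_floor between -0.006 and 0.006 m and horizontal distance between lid_large and jar_large below 0.007 m and z of lid_large in the frame of jar_large between 0.032 and 0.041 m and x of jar_small in the frame of tray_floor between -0.066 and 0.066 m and y of jar_small in the frame of tray_floor between -0.136 and 0.136 m and z of jar_small in the frame of tray_floor between -0.006 and 0.006 m and horizontal distance between lid_small and jar_small below 0.007 m and z of lid_small in the frame of jar_small between 0.032 and 0.041 m and linear speed of each of bottle1, bottle2, bottle3, jar_large, jar_small, lid_large, lid_small below 0.03 m/s and value of joint tray below 0.008 m), for 0.3 s.
2. the tray sits in the middle stop (value of joint tray between 0.115 and 0.125 m), for 0.3 s.
At the end, for the whole second after the job is handed in: the tray rests in the middle stop (within 5 mm); every bottle and both jars stand upright (within 7 degrees) on its floor inside the rim, each jar closed by its own lid (centred within 7 mm, seated within 4 mm, level within 7 degrees); everything at rest (all of step 2 and x of bottle1 in the frame of tray_floor between -0.068 and 0.068 m and y of bottle1 in the frame of tray_floor between -0.138 and 0.138 m and z of bottle1 in the frame of tray_floor between -0.006 and 0.006 m and angle between each of bottle1, bottle2, bottle3, jar_large, lid_large, jar_small, lid_small's own z axis and vertical below 0.12 rad and x of bottle2 in the frame of tray_floor between -0.068 and 0.068 m and y of bottle2 in the frame of tray_floor between -0.138 and 0.138 m and z of bottle2 in the frame of tray_floor between -0.006 and 0.006 m and x of bottle3 in the frame of tray_floor between -0.068 and 0.068 m and y of bottle3 in the frame of tray_floor between -0.138 and 0.138 m and z of bottle3 in the frame of tray_floor between -0.006 and 0.006 m and x of jar_large in the frame of tray_floor between -0.066 and 0.066 m and y of jar_large in the frame of tray_floor between -0.136 and 0.136 m and z of jar_large in the frame of tray_floor between -0.006 and 0.006 m and horizontal distance between lid_large and jar_large below 0.007 m and z of lid_large in the frame of jar_large between 0.032 and 0.041 m and x of jar_small in the frame of tray_floor between -0.066 and 0.066 m and y of jar_small in the frame of tray_floor between -0.136 and 0.136 m and z of jar_small in the frame of tray_floor between -0.006 and 0.006 m and horizontal distance between lid_small and jar_small below 0.007 m and z of lid_small in the frame of jar_small between 0.032 and 0.041 m and linear speed of each of bottle1, bottle2, bottle3, jar_large, jar_small, lid_large, lid_small below 0.02 m/s and velocity of joint tray between -0.01 and 0.01 m/s); the robot touches nothing.
It fails at once if the mug is knocked over (angle between mug's own z axis and vertical above 0.6 rad).
It fails at once if the alarm clock is knocked over (angle between clock's own z axis and vertical above 0.6 rad).
Of bottle1, bottle2, bottle3 only 1 to 3 are there at a start; the rules pass over those that are not, and their reading is None.
At some moment in a run one of jar_large, jar_small, lid_large, lid_small may be knocked a few centimetres aside while the robot is not near it.
Once in a run the grip may slacken for a moment while it holds something.
It also fails if it takes over 210 s, if anything falls off the work surface, if the arm or the gripper's body presses on something with over 40 N, if the wrist force passes 120 N, or if a joint passes its speed limit or range.

## Robot

A 6-joint arm with a two-finger parallel gripper is mounted at the origin on the work surface. World frame = base frame: x ahead of the robot, y to its left, z up, the work surface at z = 0. Lengths are in m, angles in degrees, forces in N, time in s.
With the tool pointing down it reaches from about 0.35 to 0.875 m from the base axis. Payload 4.2 kg.
Tool frame: the origin (TCP) lies between the finger pads; the fingertips stand 25 mm ahead of it and the grasp point (between the pads) lies 6 mm ahead of it (r.tips_ahead is the distance from the TCP to the fingertips, in m); z points along the fingers, y is the direction in which the jaws open and shut (so a half turn about z gives the same grasp; the last joint's range is limited). The gripper opens to 87 mm and grips with 3 to 60 N. Pads are 19 mm wide; open, the fingers measure 117 mm over their backs; the gripper's body (75 mm by 190 mm) begins 51 mm behind the grasp point.
Start: joints at [-61.215, 22.042, 0.453, 0, -68.411, -14.817], TCP at [0.151, -0.606, 0.248] pointing down, gripper open.
Joint ranges: [-179.83, 179.83], [-69.29, 118.12], [-61.27, 80.66], [-181.25, 117.63], [-171.15, -9.14], [-177.46, 177.46]. Speed limits (degrees/s): [159.86, 159.86, 180, 180, 180, 180].

## Interface

Orientations are given as a 3x3 rotation matrix whose columns are the frame's x, y, z axes.
In Python, from station import r, vision, finish_job gives the robot as it stands.
- The arm moves only by the shell command python3 -m jog 'ROWS'. ROWS is a JSON object of lists of equal length, an entry for each row: "rot": the turn, a rotation vector about the world's x, y, z in degrees, a list of three; "delta_pos": the shift along the world's x, y, z in mm, a list of three; "grip": the opening in per cent of the stroke, from 0 (shut) to 100 (fully open). A call has 1 to 10 rows; each row shifts and turns the commanded pose from where the row before left it; what a row does not reach is not made up. A row lasts 1/12 s, in which the tool goes at most 41.7 mm and 7.16 degrees, less where a joint would pass 70% of its speed; a pose out of reach is approached as far as the arm can. A call with a gripper value outside its range is refused whole. The fingers move at their own pace and stop on an object; the grip force is fixed at half the most. Time passes only in rows, so rows that do not move let the fingers close. It gives the time, the measured TCP pose, the force and the opening at its end, in the units of the state.
- r.sense(): the state, without advancing time (a new reading comes with each control period).
- vision.capture(name): name is "scene" or "top" or "wrist"; returns a dict with "frame" (400x640x3 uint8, red, green, blue), "K" (3x3 intrinsics, pixels), "xyz" and "orientation" of the camera in the world. Camera axes: x right, y up, looking along -z (the intrinsics and any distortion apply to the point x, -y, -z); pixel columns grow to the right and rows downward; lengths in m; the calibration is good to about 2 mm. A picture is of the moment at which its call begins. There is no depth.
- finish_job(): hands the job in, once; it reports no verdict.
The state is a dict: "time_s": time; "joints": joint angles; "joint_velocities": joint speeds; "effort": joint torques, N m; "tcp_pos": TCP position; "ee_rot": TCP orientation; "wrist_force": force on the tool from outside, world axes, zero at the start; "moment": the same for the moment, N m; "gripper_width": opening from 0.0 (shut) to 1.0 (fully open).
Only numpy, scipy, OpenCV 4.12 (cv2) and the standard library are available. Lean on these libraries where they do the work, as an engineer would, in place of code of your own. Each camera call takes 0.05 s, during which the arm holds its last target. There are 200 camera calls.

## Working session

There is one attempt and no reset: what is moved stays moved. The work goes in short steps, Python scripts to look and compute and a shell command to move; the robot and the scene stay as the last step left them, time stands still between calls to the robot, and variables do not carry over. Pictures are saved under pics/ and viewed, about 12 in all and at most 16, crops included, and the job is handed in when it is done.

```bash
ls; mkdir -p pics; cat > h.py <<'E'
import numpy as np, cv2
from station import r, vision
def cap(n,save=None):
    c=vision.capture(n)
    if save: cv2.imwrite('pics/'+save,cv2.cvtColor(c['frame'],cv2.COLOR_RGB2BGR))
    return c
def ray(c,u,v,z):
    K=np.array(c['K']);R=np.array(c['orientation']);o=np.array(c['xyz'])
    p=np.linalg.inv(K)@[u,v,1]; d=R@[p[0],-p[1],-p[2]]
    return o+d*(z-o[2])/d[2]
def proj(c,P):
    K=np.array(c['K']);R=np.array(c['orientation']);o=np.array(c['xyz'])
    q=R.T@(np.array(P)-o); p=K@[q[0],-q[1],-q[2]]
    return p[:2]/p[2]
E
python3 - <<'E'
from h import *
for n in('top','scene'):
    c=cap(n,n+'1.png'); print(n,c.keys(),np.round(c['xyz'],3),np.round(c['orientation'],3).tolist(),np.round(c['K'],1).tolist())
print(r.sense())
E
```

```text
pics
top dict_keys(['frame', 'K', 'xyz', 'orientation']) [0.195 0.021 1.58 ] [[0.007, 0.985, -0.174], [-1.0, 0.006, -0.007], [-0.006, 0.174, 0.985]] [[431.6, 0.0, 312.7], [0.0, 431.6, 201.2], [0.0, 0.0, 1.0]]
scene dict_keys(['frame', 'K', 'xyz', 'orientation']) [0.927 0.582 0.945] [[-0.769, -0.484, 0.418], [0.64, -0.593, 0.489], [0.011, 0.643, 0.766]] [[420.3, 0.0, 318.2], [0.0, 420.3, 196.6], [0.0, 0.0, 1.0]]
{'time_s': 0.1, 'joints': array([-6.12153554e+01,  2.20871794e+01,  3.89270352e-01, -2.39757250e-02,
       -6.84078639e+01, -1.48160749e+01]), 'joint_velocities': array([-0.02386682, -0.06905153,  0.20781751,  0.13587542,  0.00540647,
       -0.06517995]), 'effort': array([-3.11531930e-04, -3.91689312e+01,  1.87935466e+01,  4.23196301e+00,
        1.34612073e-02, -8.30531326e-05]), 'tcp_pos': array([ 0.15077369, -0.60606963,  0.24657506]), 'ee_rot': array([[-9.70465510e-01, -2.41239289e-01, -5.47896514e-04],
       [-2.41239892e-01,  9.70463835e-01,  1.80530262e-03],
       [ 9.62038316e-05,  1.88415842e-03, -9.99998220e-01]]), 'wrist_force': array([ 0.34961752, -0.46625225,  0.26834283]), 'moment': array([ 0.01256851,  0.0368517 , -0.03458989]), 'gripper_width': 1.000668368653971}
```

View pics/top1.png

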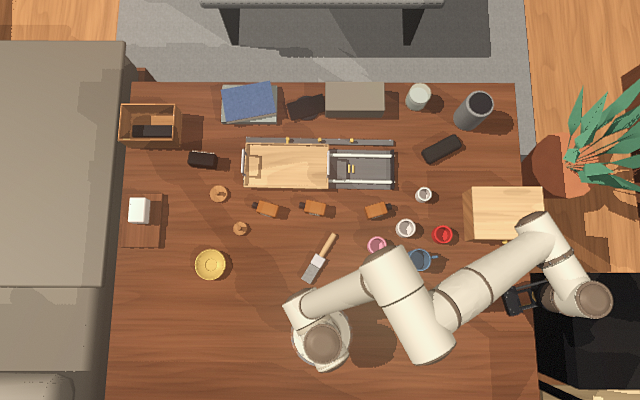

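View pics/scene1.png

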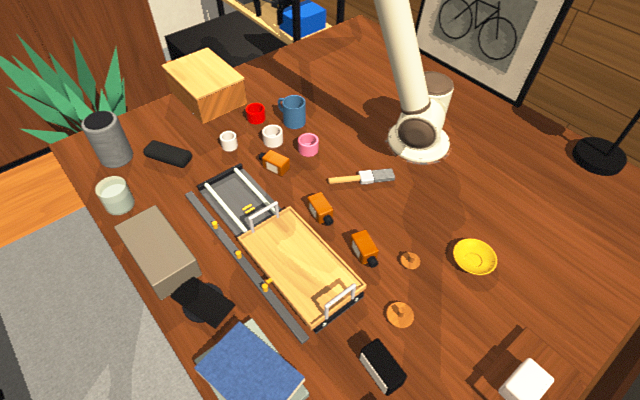

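Top view: lids at (218,193) and (240,228). Bottles at (266,209), (313,208) and (377,210). White jars are at (424,194) (small) and (405,228) (large), with decoys pink (376,244) and red (443,235). The mug is at (420,260), the clock at about (203,160), and the tray spans (245..330,145..190).

```bash
python3 - <<'E'
from h import *
a=cv2.imread('pics/top1.png'); b=cv2.imread('pics/scene1.png')
hsv=cv2.cvtColor(a,cv2.COLOR_BGR2HSV)
for n,(u,v) in dict(lidL=(218,196),lidS=(240,230),bot=(266,210),table=(290,230),white=(418,194),whiteL=(413,228),tray=(290,170)).items(): print(n,hsv[v,u-3:u+4:3].tolist())
A=cv2.resize(a[130:280,190:460],None,fx=2.9,fy=2.9,interpolation=cv2.INTER_CUBIC); cv2.imwrite('pics/c1.png',A[:, :800])
B=cv2.resize(b[90:340,190:430],None,fx=2.4,fy=2.4,interpolation=cv2.INTER_CUBIC); cv2.imwrite('pics/c2.png',B)
c=cap('top')
def comps(m,name,z,amin=25):
    n,l,s,ce=cv2.connectedComponentsWithStats(m.astype(np.uint8))
    for i in range(1,n):
        if s[i,4]>=amin and 120<ce[i][1]<290 and 180<ce[i][0]<470:
            rect=cv2.minAreaRect(np.argwhere(l==i)[:,::-1].astype(np.float32))
            print(name,np.round(ce[i],1),s[i].tolist(),'rect',np.round(rect[1],1),round(rect[2],1),'xyz',np.round(ray(c,*ce[i],z),4))
H,S,V=[hsv[...,i].astype(int) for i in range(3)]
comps((S<60)&(V>150),'white',.045)
comps((H>=8)&(H<=22)&(S>150)&(V>150),'orange',.03)
comps((V<45),'dark',.023)
E
```

```text
lidL [[14, 138, 200], [14, 134, 223], [15, 132, 230]]
lidS [[14, 135, 212], [13, 147, 139], [13, 147, 137]]
bot [[14, 162, 202], [14, 162, 200], [14, 162, 200]]
table [[11, 143, 148], [11, 148, 148], [11, 142, 147]]
white [[13, 47, 197], [30, 15, 255], [13, 46, 162]]
whiteL [[16, 31, 249], [18, 31, 219], [12, 139, 88]]
tray [[17, 100, 242], [16, 97, 244], [16, 98, 244]]
white [242.  160.4] [241, 149, 3, 24, 52] rect [23.  2.] 90.0 xyz [0.6171 0.294  0.045 ]
white [354.  156.2] [327, 150, 65, 25, 270] rect [24. 64.] 90.0 xyz [ 0.6353 -0.1177  0.045 ]
white [361.8 181.1] [328, 179, 64, 5, 209] rect [63.   3.7] 1.4 xyz [ 0.5419 -0.1451  0.045 ]
white [422.9 194.3] [415, 187, 17, 15, 177] rect [13.4 16.3] 45.0 xyz [ 0.494  -0.3655  0.045 ]
white [405.2 228. ] [396, 219, 20, 18, 274] rect [17. 19.] 90.0 xyz [ 0.3712 -0.2978  0.045 ]
white [312.8 268.1] [301, 254, 24, 30, 315] rect [11.5 29.3] 31.0 xyz [0.2275 0.031  0.045 ]
orange [314.5 206.8] [304, 199, 22, 16, 243] rect [20.2 12.4] 12.1 xyz [0.4484 0.0263 0.03  ]
orange [266.7 208. ] [256, 200, 23, 17, 249] rect [21.  13.5] 11.3 xyz [0.443  0.2001 0.03  ]
orange [375.6 209.4] [365, 201, 22, 17, 247] rect [12.6 20. ] 72.6 xyz [ 0.4403 -0.1956  0.03  ]
```

View pics/c1.png

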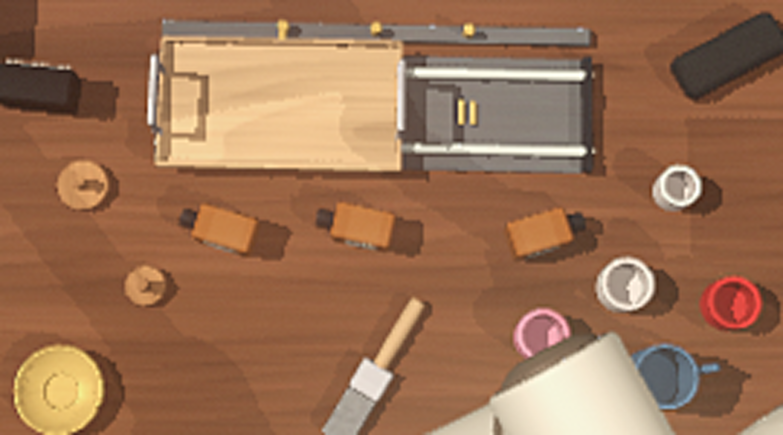

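The crop confirms the pick: the two white jars fit jar_large (405,228, wider) and jar_small (424,194); pink and red are decoys. Bottles 1 and 2 have their caps to the left, bottle 3 has its cap to the right. I'll move the arm over the middle and look with the wrist camera.

```bash
python3 -m jog '{"rot":[[0,0,3.8],[0,0,3.8],[0,0,3.8],[0,0,3.8],[0,0,3.8],[0,0,3.8],[0,0,3.8],[0,0,3.8],[0,0,3.8],[0,0,3.8]],"delta_pos":[[17,35,10],[17,35,10],[17,35,10],[17,35,10],[17,35,10],[17,35,10],[17,35,10],[17,35,10],[17,35,10],[17,35,10]],"grip":[100,100,100,100,100,100,100,100,100,100]}'
python3 -m jog '{"rot":[[0,0,3.8],[0,0,3.8],[0,0,3.8],[0,0,3.8],[0,0,3.8],[0,0,3.8],[0,0,3.8],[0,0,3.8],[0,0,3.8],[0,0,3.8]],"delta_pos":[[14,35,10],[14,35,10],[14,35,10],[14,35,10],[14,35,10],[14,35,10],[14,35,10],[14,35,10],[14,35,10],[14,35,10]],"grip":[100,100,100,100,100,100,100,100,100,100]}'
python3 -m jog '{"rot":[[0,0,0],[0,0,0]],"delta_pos":[[0,0,0],[0,0,0]],"grip":[100,100]}'
python3 - <<'E'
from h import *
c=cap('wrist','w1.png'); print(np.round(c['xyz'],4),np.round(c['orientation'],3).tolist(),np.round(c['K'],1).tolist())
s=r.sense(); print(np.round(s['joints'],1),np.round(s['ee_rot'],3).tolist())
E
```

```text
time_s: 0.98
tcp_pos: [0.3209, -0.2546, 0.348]
ee_rot: [[-0.614, -0.789, 0.0], [-0.789, 0.614, 0.0], [-0.0, -0.0, -1.0]]
wrist_force: [0.9, -0.2, 0.0]
gripper_width: 0.999
time_s: 1.82
tcp_pos: [0.4608, 0.0954, 0.4481]
ee_rot: [[0.003, -1.0, 0.0], [-1.0, -0.003, 0.0], [-0.0, -0.0, -1.0]]
wrist_force: [0.7, -0.0, 0.7]
gripper_width: 1.001
time_s: 1.98
tcp_pos: [0.4613, 0.0952, 0.4468]
ee_rot: [[0.002, -1.0, -0.002], [-1.0, -0.002, -0.001], [0.001, 0.002, -1.0]]
wrist_force: [1.1, -1.0, -0.5]
gripper_width: 1.002
[0.4619 0.017  0.5839] [[-1.0, 0.001, 0.003], [-0.002, -0.959, -0.283], [0.003, -0.283, 0.959]] [[358.0, 0.0, 319.5], [0.0, 358.0, 202.0], [0.0, 0.0, 1.0]]
[ 31.4   2.1   2.6  -0.  -90.5 -31.4] [[0.0, -1.0, -0.002], [-1.0, -0.0, -0.001], [0.001, 0.002, -1.0]]
```

View pics/w1.png

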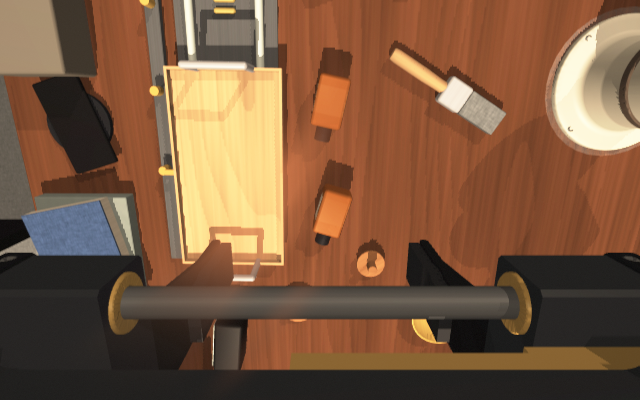

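The wrist view shows the tray rim at (165..284, 68..265), bottle A at (330,98) with its cap at (323,132), and bottle B at (333,213) with its cap at (322,239). The small lid is at (371,263). Now I'll measure these.

```bash
python3 - <<'E'
from h import *
c=cap('wrist'); f=cv2.cvtColor(c['frame'],cv2.COLOR_RGB2HSV); H,S,V=[f[...,i].astype(int) for i in range(3)]
for n,(u,v) in dict(botA=(330,95),botAside=(318,95),tray=(230,150),table=(300,150),lid=(371,270)).items(): print(n,f[v,u-4:u+5:4].tolist())
def quad(m,name,z,box):
    m=m.astype(np.uint8); k=np.zeros_like(m); x0,y0,x1,y1=box; k[y0:y1,x0:x1]=m[y0:y1,x0:x1]
    k=cv2.morphologyEx(k,cv2.MORPH_OPEN,np.ones((3,3)))
    cs,_=cv2.findContours(k,cv2.RETR_EXTERNAL,cv2.CHAIN_APPROX_NONE); q=max(cs,key=cv2.contourArea)
    q=cv2.convexHull(q); e=.02*cv2.arcLength(q,True); p=cv2.approxPolyDP(q,e,True)[:,0]
    w=np.array([ray(c,u,v,z)[:2] for u,v in p]); print(name,cv2.contourArea(q),p.tolist(),np.round(w,4).tolist(),'edges',np.round(np.linalg.norm(w-np.roll(w,-1,0),axis=1),4))
    a=np.array([ray(c,u,v,z)[:2] for u,v in q[:,0]],np.float32); b=cv2.minAreaRect(a); print('   rect',np.round(b[0],4),np.round(b[1],4),round(b[2],2))
org=(H<=13)&(S>190)&(V>120)
quad(org,'A',.046,(300,40,360,130)); quad(org,'B',.046,(300,155,365,242))
quad((S<160)&(V>170)&(H>10),'tray',.042,(155,62,290,275))
E
```

```text
botA [[12, 182, 224], [11, 185, 223], [12, 186, 221]]
botAside [[10, 158, 87], [11, 185, 221], [11, 182, 224]]
tray [[21, 114, 254], [21, 114, 254], [22, 111, 254]]
table [[10, 165, 173], [10, 166, 171], [10, 165, 170]]
lid [[12, 168, 170], [13, 161, 237], [13, 163, 235]]
A 43.5 [[340, 120], [340, 123], [338, 129], [335, 129], [333, 127], [333, 125], [338, 120]] [[0.4296, 0.049], [0.4295, 0.0533], [0.4323, 0.062], [0.4368, 0.062], [0.4398, 0.0591], [0.4398, 0.0562], [0.4325, 0.049]] edges [0.0043 0.0091 0.0044 0.0042 0.0029 0.0102 0.0029]
   rect [0.4347 0.0551] [0.0143 0.0093] 76.56
B 166.5 [[325, 191], [349, 196], [350, 202], [343, 203], [325, 194]] [[0.4511, 0.1567], [0.4136, 0.1647], [0.4118, 0.1745], [0.4228, 0.1761], [0.4511, 0.1615]] edges [0.0383 0.0099 0.0111 0.0319 0.0048]
   rect [0.4318 0.1666] [0.0135 0.0427] 74.0
tray 23353.5 [[280, 69], [283, 266], [188, 259], [159, 173], [162, 67]] [[0.5159, -0.0216], [0.5204, 0.2868], [0.6772, 0.2738], [0.7068, 0.129], [0.6831, -0.0242]] edges [0.3084 0.1573 0.1479 0.1549 0.1673]
   rect [0.6114 0.1276] [0.3178 0.1907] 89.64
```

```bash
python3 - <<'E'
from h import *
c=cap('wrist'); f=cv2.cvtColor(c['frame'],cv2.COLOR_RGB2HSV); H,S,V=[f[...,i].astype(int) for i in range(3)]
def quad(m,name,z,box):
    m=m.astype(np.uint8); k=np.zeros_like(m); x0,y0,x1,y1=box; k[y0:y1,x0:x1]=m[y0:y1,x0:x1]
    k=cv2.morphologyEx(k,cv2.MORPH_OPEN,np.ones((3,3)))
    cs,_=cv2.findContours(k,cv2.RETR_EXTERNAL,cv2.CHAIN_APPROX_NONE); q=max(cs,key=cv2.contourArea)
    q=cv2.convexHull(q); e=.03*cv2.arcLength(q,True); p=cv2.approxPolyDP(q,e,True)[:,0]
    w=np.array([ray(c,u,v,z)[:2] for u,v in p]); print(name,cv2.contourArea(q),p.tolist(),np.round(w,4).tolist(),'edges',np.round(np.linalg.norm(w-np.roll(w,-1,0),axis=1),4))
    a=np.array([ray(c,u,v,z)[:2] for u,v in q[:,0]],np.float32); b=cv2.minAreaRect(a); print('   rect',np.round(b[0],4),np.round(b[1],4),round(b[2],2))
org=(H<=14)&(S>172)&(V>195)
quad(org,'A',.046,(305,40,360,135)); quad(org,'B',.046,(305,155,365,245))
h=cv2.resize(c['frame'][40:290,150:400],None,fx=2.4,fy=2.4,interpolation=cv2.INTER_CUBIC); cv2.imwrite('pics/c3.png',h[...,::-1])
E
```

```text
A 1360.0 [[321, 77], [347, 83], [337, 129], [312, 125]] [[0.4573, -0.0114], [0.4202, -0.0033], [0.4337, 0.0613], [0.4706, 0.0555]] edges [0.038  0.0659 0.0374 0.0682]
   rect [0.4453 0.0257] [0.0693 0.0411] 77.22
B 1010.5 [[326, 194], [349, 200], [337, 238], [321, 234], [316, 227]] [[0.4495, 0.1608], [0.4135, 0.1706], [0.4314, 0.2345], [0.4573, 0.2275], [0.4653, 0.2155]] edges [0.0373 0.0663 0.0268 0.0144 0.0569]
   rect [0.44   0.1971] [0.0688 0.0411] 72.36
```

View pics/c3.png

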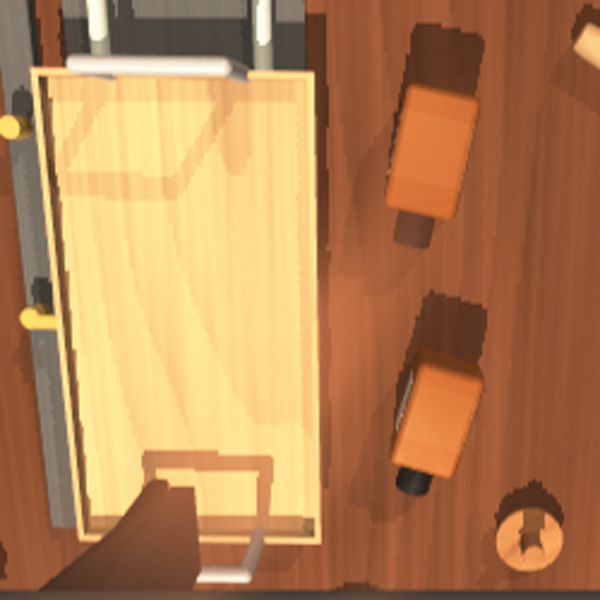

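The bottle tops measure 41x69 mm at z=46, which is consistent with a beveled 46x75 body. The tray rim measures 308x168 mm, as it should. Next: a helper that gives deltas for the pick and place poses.

```bash
cat >> h.py <<'E'
from scipy.spatial.transform import Rotation as Ro
TO=np.array([.602,.1314,.030]); TX=np.array([.9999,-.0146,0]); TY=np.array([.0146,.9999,0]); Z=np.array([0,0,1.])
def frame(a,y):
    y=y/np.linalg.norm(y); return np.c_[np.cross(y,a),y,a]
def pick(center,ang,s=.045,hg=.030,al=45,toward=None):
    t=np.radians(ang); b=np.array([np.cos(t),np.sin(t),0]); G=np.r_[center,0]+(s-.0375)*b+hg*Z
    a=-np.sin(np.radians(al))*b-np.cos(np.radians(al))*Z; y=np.cross(Z,b); y=y if y[0]<0 else -y
    return G,frame(a,y)
def place(xt,yt,cap,s=.045,lift=0,hg=.030,al=45):
    # grasp point sits hg-.023 to the robot side (-x) of the axis
    G=TO+TX*(xt-(hg-.023))+TY*yt+Z*(s+lift); a=np.cos(np.radians(al))*TX-np.sin(np.radians(al))*Z
    return G,frame(a,TY if cap=='L' else -TY)
def go(name,G,R,frm=None):
    """deltas from measured pose (or frm=(tcp,R)) to put grasp point at G"""
    if frm is None: s=r.sense(); frm=(s['tcp_pos'],s['ee_rot'])
    T=G-.006*R[:,2]; d=(T-frm[0])*1000; rv=np.degrees(Ro.from_matrix(R@np.array(frm[1]).T).as_rotvec())
    print(name,'tcp',np.round(T,4),'d_mm',np.round(d,1),'rot',np.round(rv,2),'|rot|',round(np.linalg.norm(rv),1),'rows>=',int(max(np.ceil(np.linalg.norm(d)/41.7),np.ceil(np.linalg.norm(rv)/7.16))))
    return T,R
E
python3 - <<'E'
from h import *
G,R=pick([.4453,.0257],78.2)
f=go('standoff',G-.1*R[:,2],R); f=go('grasp',G,R,f)
f=go('lift',G+.13*Z,R,f)
G,R=place(-.038,0,'L',lift=.08); f=go('over',G,R,f); f=go('down',G-.078*Z,R,f)
E
```

```text
standoff tcp [0.4622 0.1064 0.105 ] d_mm [   1.8   13.7 -342.3] rot [-44.81   4.63 -11.09] |rot| 46.4 rows>= 9
grasp tcp [0.4477 0.0372 0.0342] d_mm [-14.5 -69.2 -70.7] rot [0. 0. 0.] |rot| 0.0 rows>= 3
lift tcp [0.4477 0.0372 0.1642] d_mm [  0.   0. 130.] rot [0. 0. 0.] |rot| 0.0 rows>= 4
over tcp [0.5528 0.1321 0.1592] d_mm [105.1  94.9  -5. ] rot [ 60.05 -75.   -61.14] |rot| 113.9 rows>= 16
down tcp [0.5528 0.1321 0.0812] d_mm [  0.   0. -78.] rot [ 0. -0.  0.] |rot| 0.0 rows>= 2
```

```bash
python3 -m jog '{"rot":[[-4.48,0.46,-1.11],[-4.48,0.46,-1.11],[-4.48,0.46,-1.11],[-4.48,0.46,-1.11],[-4.48,0.46,-1.11],[-4.48,0.46,-1.11],[-4.48,0.46,-1.11],[-4.48,0.46,-1.11],[-4.48,0.46,-1.11],[-4.48,0.46,-1.11]],"delta_pos":[[0.2,1.4,-34],[0.2,1.4,-34],[0.2,1.4,-34],[0.2,1.4,-34],[0.2,1.4,-34],[0.2,1.4,-34],[0.2,1.4,-34],[0.2,1.4,-34],[0.2,1.4,-34],[0.2,1.4,-34]],"grip":[100,100,100,100,100,100,100,100,100,100]}'
python3 -m jog '{"rot":[[0,0,0],[0,0,0]],"delta_pos":[[0,0,0],[0,0,0]],"grip":[100,100]}'
python3 - <<'E'
from h import *
G,R=pick([.4453,.0257],78.2); go('grasp',G,R); print(np.round(r.sense()['joints'],1))
E
```

```text
time_s: 2.97
tcp_pos: [0.4629, 0.1064, 0.107]
ee_rot: [[-0.147, -0.979, -0.144], [-0.691, 0.205, -0.693], [0.708, -0.002, -0.706]]
wrist_force: [1.4, 0.6, 0.2]
gripper_width: 0.998
time_s: 3.13
tcp_pos: [0.4621, 0.106, 0.1056]
ee_rot: [[-0.14, -0.979, -0.148], [-0.689, 0.204, -0.695], [0.711, 0.005, -0.703]]
wrist_force: [1.1, 0.1, 1.3]
gripper_width: 0.997
grasp tcp [0.4477 0.0372 0.0342] d_mm [-14.4 -68.8 -71.3] rot [ 0.24 -0.33 -0.03] |rot| 0.4 rows>= 3
[ 45.3  32.4 -27.7  23.8 -71.8 -73.2]
```

Grasp, lift and check the grip.

```bash
python3 -m jog '{"rot":[[0,0,0],[0,0,0],[0,0,0],[0,0,0],[0,0,0],[0,0,0],[0,0,0],[0,0,0],[0,0,0],[0,0,0]],"delta_pos":[[-3.6,-17.2,-17.8],[-3.6,-17.2,-17.8],[-3.6,-17.2,-17.8],[-3.6,-17.2,-17.8],[0,0,0],[0,0,0],[0,0,0],[0,0,0],[0,0,0],[0,0,0]],"grip":[100,100,100,100,100,100,0,0,0,0]}'
python3 -m jog '{"rot":[[0,0,0],[0,0,0],[0,0,0],[0,0,0],[0,0,0],[0,0,0],[0,0,0],[0,0,0],[0,0,0],[0,0,0]],"delta_pos":[[0,0,0],[0,0,0],[0,0,0],[0,0,0],[0,0,26],[0,0,26],[0,0,26],[0,0,26],[0,0,26],[0,0,0]],"grip":[0,0,0,0,0,0,0,0,0,0]}'
python3 - <<'E'
from h import *
G,R=place(-.038,0,'L',lift=.08); go('over',G,R); cap('wrist','w2.png')
E
```

```text
time_s: 3.97
tcp_pos: [0.4492, 0.0397, 0.0372]
ee_rot: [[-0.145, -0.979, -0.141], [-0.694, 0.203, -0.691], [0.705, -0.002, -0.709]]
wrist_force: [-0.4, -0.5, -1.1]
gripper_width: 0.786
time_s: 4.8
tcp_pos: [0.4501, 0.0399, 0.1696]
ee_rot: [[-0.148, -0.979, -0.138], [-0.696, 0.202, -0.689], [0.702, -0.006, -0.712]]
wrist_force: [0.0, 0.0, -1.8]
gripper_width: 0.524
over tcp [0.5528 0.1321 0.1592] d_mm [102.6  92.2 -10.4] rot [ 60.09 -74.44 -61.14] |rot| 113.5 rows>= 16
```

View pics/w2.png

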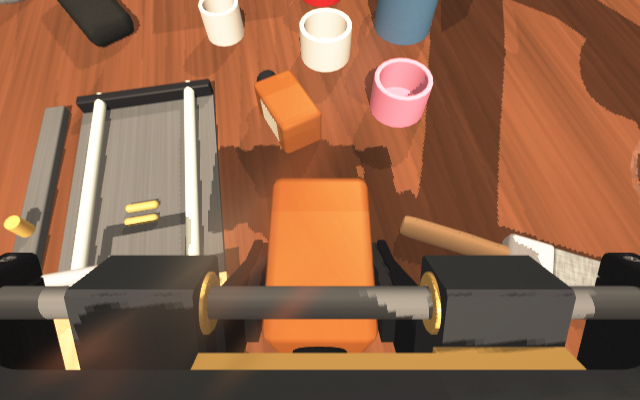

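The bottle is held (45.6 mm opening). Rotating and carrying it over the tray.

```bash
python3 -m jog '{"rot":[[3.34,-4.14,-3.4],[3.34,-4.14,-3.4],[3.34,-4.14,-3.4],[3.34,-4.14,-3.4],[3.34,-4.14,-3.4],[3.34,-4.14,-3.4],[3.34,-4.14,-3.4],[3.34,-4.14,-3.4],[3.34,-4.14,-3.4]],"delta_pos":[[5.7,5.1,2],[5.7,5.1,2],[5.7,5.1,2],[5.7,5.1,2],[5.7,5.1,2],[5.7,5.1,2],[5.7,5.1,2],[5.7,5.1,2],[5.7,5.1,2]],"grip":[0,0,0,0,0,0,0,0,0]}'
python3 -m jog '{"rot":[[3.34,-4.14,-3.4],[3.34,-4.14,-3.4],[3.34,-4.14,-3.4],[3.34,-4.14,-3.4],[3.34,-4.14,-3.4],[3.34,-4.14,-3.4],[3.34,-4.14,-3.4],[3.34,-4.14,-3.4],[3.34,-4.14,-3.4],[0,0,0]],"delta_pos":[[5.7,5.1,0],[5.7,5.1,0],[5.7,5.1,0],[5.7,5.1,0],[5.7,5.1,0],[5.7,5.1,0],[5.7,5.1,0],[5.7,5.1,0],[5.7,5.1,0],[0,0,0]],"grip":[0,0,0,0,0,0,0,0,0,0]}'
python3 - <<'E'
from h import *
print(np.round(r.sense()['joints'],1))
G,R=place(-.038,0,'L',s=.048,hg=.0335,lift=.0); go('down',G,R); cap('scene','s2.png')
a=cv2.imread('pics/s2.png')[80:340,180:440]; cv2.imwrite('pics/s2c.png',cv2.resize(a,None,fx=2.2,fy=2.2))
E
```

```text
time_s: 5.6
tcp_pos: [0.4994, 0.0845, 0.1831]
ee_rot: [[-0.782, -0.597, 0.179], [-0.623, 0.749, -0.225], [-0.0, -0.287, -0.958]]
wrist_force: [0.1, 0.3, -1.2]
gripper_width: 0.526
time_s: 6.43
tcp_pos: [0.561, 0.1121, 0.2396]
ee_rot: [[-0.815, -0.094, 0.571], [-0.142, 0.989, -0.039], [-0.561, -0.113, -0.82]]
wrist_force: [1.0, 0.3, -1.6]
gripper_width: 0.526
[  21.8    4.6  -50.    77.7  -14.7 -177.4]
down tcp [0.5493 0.1322 0.0822] d_mm [ -11.7   20.1 -157.3] rot [  6.89 -10.32  -5.64] |rot| 13.6 rows>= 4
```

View pics/s2c.png

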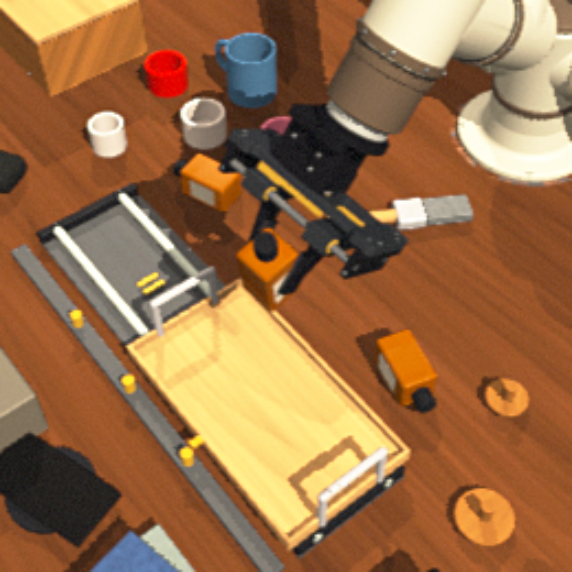

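The wrist ran into its j6 limit near a singularity; the tool heading outward is a poor choice. The tool will instead head along the tray's ±y (jaws across the tray): cap-left bottles at y_t=+0.105 and +0.05, the cap-right one at -0.105, all in the near row.

```bash
cat >> h.py <<'E'
def place(xt,yt,cap,s=.045,lift=0,hg=.030,al=45):
    sg=1 if cap=='L' else -1; h=TY*sg   # tool heads to +y (cap left) or -y
    G=TO+TX*xt+TY*yt-h*(hg-.023)+Z*(s+lift); a=np.cos(np.radians(al))*h-np.sin(np.radians(al))*Z
    return G,frame(a,-TX)
E
python3 - <<'E'
from h import *
c=np.cos(np.radians(135)); s=r.sense()
f=go('mid',np.array([.55,.14,.22]),frame(-Z,np.array([c,-c,0])))
G,R=place(-.038,.105,'L',s=.048,hg=.0335,lift=.08); f=go('over',G,R,f); go('down',G-.08*Z,R,f)
E
```

```text
mid tcp [0.55  0.14  0.226] d_mm [-10.   27.5 -11.9] rot [-9.01 34.23 36.22] |rot| 50.6 rows>= 8
over tcp [0.5653 0.2222 0.1622] d_mm [ 15.3  82.2 -63.8] rot [ 42.45 -17.95  41.83] |rot| 62.2 rows>= 9
down tcp [0.5653 0.2222 0.0822] d_mm [  0.   0. -80.] rot [-0. -0.  0.] |rot| 0.0 rows>= 2
```

```bash
python3 -m jog '{"rot":[[-1,3.8,4],[-1,3.8,4],[-1,3.8,4],[-1,3.8,4],[-1,3.8,4],[-1,3.8,4],[-1,3.8,4],[-1,3.8,4],[-1,3.8,4],[0,0,0]],"delta_pos":[[-1,3,-1],[-1,3,-1],[-1,3,-1],[-1,3,-1],[-1,3,-1],[-1,3,-1],[-1,3,-1],[-1,3,-1],[-1,3,-1],[0,0,0]],"grip":[0,0,0,0,0,0,0,0,0,0]}'
python3 -m jog '{"rot":[[4.25,-1.8,4.2],[4.25,-1.8,4.2],[4.25,-1.8,4.2],[4.25,-1.8,4.2],[4.25,-1.8,4.2],[4.25,-1.8,4.2],[4.25,-1.8,4.2],[4.25,-1.8,4.2],[4.25,-1.8,4.2],[4.25,-1.8,4.2]],"delta_pos":[[1.5,8.2,-2],[1.5,8.2,-2],[1.5,8.2,-2],[1.5,8.2,-2],[1.5,8.2,-2],[1.5,8.2,-2],[1.5,8.2,-2],[1.5,8.2,-2],[1.5,8.2,-2],[1.5,8.2,-2]],"grip":[0,0,0,0,0,0,0,0,0,0]}'
python3 -m jog '{"rot":[[0,0,0],[0,0,0]],"delta_pos":[[0,0,0],[0,0,0]],"grip":[0,0]}'
python3 - <<'E'
from h import *
print(np.round(r.sense()['joints'],1))
G,R=place(-.038,.105,'L',s=.048,hg=.0335); go('down',G,R); cap('scene','s3.png'); 
E
```

```text
time_s: 7.32
tcp_pos: [0.5679, 0.1213, 0.24]
ee_rot: [[-0.805, -0.561, 0.191], [-0.57, 0.821, 0.007], [-0.161, -0.104, -0.981]]
wrist_force: [0.7, -0.1, -1.6]
gripper_width: 0.526
time_s: 8.15
tcp_pos: [0.5795, 0.1992, 0.2199]
ee_rot: [[-0.19, -0.971, 0.148], [-0.579, 0.232, 0.782], [-0.793, 0.063, -0.606]]
wrist_force: [-0.1, 0.3, -2.2]
gripper_width: 0.528
time_s: 8.32
tcp_pos: [0.5799, 0.1981, 0.2182]
ee_rot: [[-0.197, -0.969, 0.148], [-0.583, 0.237, 0.777], [-0.789, 0.067, -0.611]]
wrist_force: [-0.3, -1.1, -0.5]
gripper_width: 0.527
[  6.7  21.1  -3.1 -58.6 -62.1   5.4]
down tcp [0.5653 0.2222 0.0822] d_mm [ -14.6   24.1 -135.9] rot [-7.66 -2.9  13.15] |rot| 15.5 rows>= 4
```

```bash
python3 -m jog '{"rot":[[-1.92,-0.72,3.3],[-1.92,-0.72,3.3],[-1.92,-0.72,3.3],[-1.92,-0.72,3.3],[0,0,0],[0,0,0],[0,0,0]],"delta_pos":[[-3.6,6,-19],[-3.6,6,-19],[-3.6,6,-19],[-3.6,6,-19],[0,0,0],[0,0,0],[0,0,0]],"grip":[0,0,0,0,0,0,0]}'
python3 - <<'E'
from h import *
G,R=place(-.038,.105,'L',s=.048,hg=.0335); go('down',G,R); cap('scene','s3.png')
a=cv2.imread('pics/s3.png')[120:340,200:440]; cv2.imwrite('pics/s3c.png',cv2.resize(a,None,fx=2.5,fy=2.5))
E
```

```text
time_s: 8.95
tcp_pos: [0.5664, 0.2242, 0.147]
ee_rot: [[-0.001, -1.0, 0.011], [-0.704, 0.008, 0.711], [-0.711, -0.007, -0.704]]
wrist_force: [0.8, -0.0, -0.1]
gripper_width: 0.525
down tcp [0.5653 0.2222 0.0822] d_mm [ -1.   -2.  -64.7] rot [-0.28  0.42 -0.38] |rot| 0.6 rows>= 2
```

View pics/s3c.png

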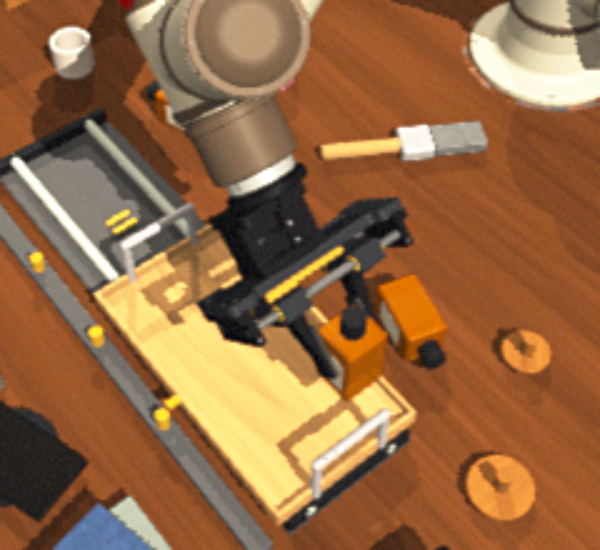

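The bottle is upright above the +y end of the near row. Lowering it while watching the force.

```bash
python3 -m jog '{"rot":[[0,0,0],[0,0,0],[0,0,0],[0,0,0],[0,0,0]],"delta_pos":[[0,-0.5,-20],[0,-0.5,-20],[0,-0.5,-16],[0,0,0],[0,0,0]],"grip":[0,0,0,0,0]}'
python3 -m jog '{"rot":[[0,0,0],[0,0,0],[0,0,0]],"delta_pos":[[0,0,-3],[0,0,0],[0,0,0]],"grip":[0,0,0]}'
python3 -m jog '{"rot":[[0,0,0],[0,0,0],[0,0,0]],"delta_pos":[[0,0,-2],[0,0,0],[0,0,0]],"grip":[0,0,0]}'
```

```text
time_s: 9.42
tcp_pos: [0.5667, 0.2218, 0.0901]
ee_rot: [[-0.002, -1.0, 0.01], [-0.703, 0.009, 0.711], [-0.711, -0.006, -0.703]]
wrist_force: [0.7, 0.3, 0.2]
gripper_width: 0.526
time_s: 9.67
tcp_pos: [0.5669, 0.2225, 0.0879]
ee_rot: [[0.0, -1.0, 0.011], [-0.703, 0.007, 0.711], [-0.711, -0.008, -0.703]]
wrist_force: [-0.2, 0.2, -0.9]
gripper_width: 0.522
time_s: 9.92
tcp_pos: [0.5664, 0.2225, 0.0848]
ee_rot: [[-0.001, -1.0, 0.009], [-0.703, 0.007, 0.711], [-0.711, -0.006, -0.703]]
wrist_force: [-0.4, 0.6, -1.4]
gripper_width: 0.526
```

```bash
python3 -m jog '{"rot":[[0,0,0],[0,0,0],[0,0,0]],"delta_pos":[[0,0,-2],[0,0,0],[0,0,0]],"grip":[0,0,0]}' | egrep 'tcp|force'
python3 -m jog '{"rot":[[0,0,0],[0,0,0],[0,0,0]],"delta_pos":[[0,0,-1.5],[0,0,0],[0,0,0]],"grip":[0,0,0]}'| egrep 'tcp|force'
```

```text
tcp_pos: [0.5662, 0.2225, 0.0823]
wrist_force: [-0.9, 0.9, -2.0]
tcp_pos: [0.5665, 0.2226, 0.0814]
wrist_force: [-0.1, -0.5, 1.3]
```

Contact (force rose from −2 to +1.3 N). Release and back out along the tool axis.

```bash
python3 -m jog '{"rot":[[0,0,0],[0,0,0],[0,0,0],[0,0,0],[0,0,0],[0,0,0],[0,0,0]],"delta_pos":[[0,0,-0.5],[0,0,0],[0,0,0],[0,0,0],[0,0,0],[0,0,0],[0,0,0]],"grip":[0,80,80,80,80,80,80]}'| egrep 'tcp|force|width'
python3 -m jog '{"rot":[[0,0,0],[0,0,0],[0,0,0],[0,0,0],[0,0,0],[0,0,0],[0,0,0],[0,0,0]],"delta_pos":[[0,-8,8],[0,-14,14],[0,-20,20],[0,-24,24],[0,-24,24],[0,-24,24],[0,0,0],[0,0,0]],"grip":[80,80,80,80,80,80,100,100]}'| egrep 'tcp|force|width'
python3 - <<'E'
from h import *
print(np.round(r.sense()['joints'],1))
c=cap('wrist','w4.png'); d=cap('scene','s4.png')
a=cv2.imread('pics/w4.png');b=cv2.imread('pics/s4.png')[120:320,200:440]
cv2.imwrite('pics/m4.png',np.hstack([cv2.resize(a,(400,250)),cv2.resize(b,(400,333))[:250]]))
E
```

```text
tcp_pos: [0.5663, 0.2225, 0.0804]
wrist_force: [0.9, 0.2, -0.3]
gripper_width: 0.79
tcp_pos: [0.5672, 0.1069, 0.1969]
wrist_force: [0.4, 0.2, -0.3]
gripper_width: 0.881
[  1.3  23.6  -0.8 -48.5 -71.4  17.2]
```

View pics/m4.png

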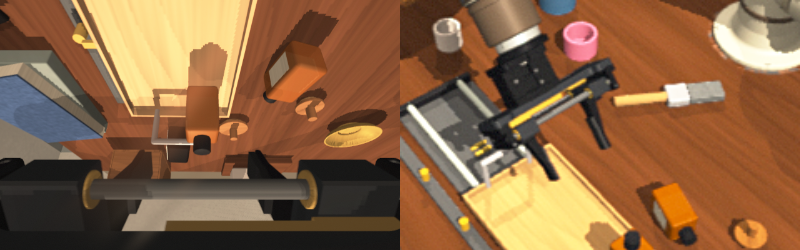

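Bottle A stands on the tray (scene crop: its cap at the lower edge of the tray's +y end). Next, look at bottle C and the jars from above.

```bash
python3 -m jog '{"rot":[[-4.5,0,0],[-4.5,0,0],[-4.5,0,0],[-4.5,0,0],[-4.5,0,0],[-4.5,0,0],[-4.5,0,0],[-4.5,0,0],[-4.5,0,0],[-4.5,0,0]],"delta_pos":[[-10.7,-34.7,16.3],[-10.7,-34.7,16.3],[-10.7,-34.7,16.3],[-10.7,-34.7,16.3],[-10.7,-34.7,16.3],[-10.7,-34.7,16.3],[-10.7,-34.7,16.3],[-10.7,-34.7,16.3],[-10.7,-34.7,16.3],[-10.7,-34.7,16.3]],"grip":[100,100,100,100,100,100,100,100,100,100]}'
python3 -m jog '{"rot":[[0,0,0],[0,0,0],[0,0,0]],"delta_pos":[[0,0,0],[0,0,0],[0,0,0]],"grip":[100,100,100]}' >/dev/null
cat >> h.py <<'E'
def hsv(c): 
    f=cv2.cvtColor(c['frame'],cv2.COLOR_RGB2HSV); return [f[...,i].astype(int) for i in range(3)]
def blobs(c,m,z,amin,rad=None,lim=None):
    m=cv2.morphologyEx(m.astype(np.uint8),cv2.MORPH_OPEN,np.ones((3,3)))
    for q in cv2.findContours(m,cv2.RETR_EXTERNAL,cv2.CHAIN_APPROX_NONE)[0]:
        if cv2.contourArea(q)<amin: continue
        q=cv2.convexHull(q)[:,0]; w=np.array([ray(c,u,v,z)[:2] for u,v in q],np.float32); b=cv2.minAreaRect(w); ci=cv2.minEnclosingCircle(w)
        if lim and not(lim[0]<b[0][0]<lim[1] and lim[2]<b[0][1]<lim[3]): continue
        p=cv2.approxPolyDP(w.reshape(-1,1,2),.03*cv2.arcLength(w,True),True)[:,0]
        print('px',np.round(q.mean(0)),'rect c',np.round(b[0],4),'size',np.round(b[1],4),'ang',round(b[2],1),'circ',np.round(ci[0],4),'r',round(ci[1],4),'poly',np.round(p,3).tolist() if len(p)<6 else len(p))
E
python3 - <<'E'
from h import *
print(np.round(r.sense()['tcp_pos'],4))
c=cap('wrist','w5.png'); H,S,V=hsv(c)
print('bottles'); blobs(c,(H<=14)&(S>172)&(V>195),.046,100,lim=(.3,.6,-.35,.0))
print('white'); blobs(c,(S<70)&(V>150),.045,100,lim=(.3,.6,-.5,-.2))
E
```

```text
time_s: 12.6
tcp_pos: [0.4589, -0.2391, 0.3574]
ee_rot: [[0.001, -1.0, 0.007], [-1.0, -0.001, 0.002], [-0.002, -0.007, -1.0]]
wrist_force: [0.5, 0.0, -0.0]
gripper_width: 1.0
[ 0.4593 -0.2374  0.3559]
bottles
px [340. 186.] rect c [ 0.4379 -0.1949] size [0.0433 0.0707] ang 17.0 circ [ 0.4379 -0.1947] r 0.0398 poly [[0.42899999022483826, -0.23199999332427979], [0.4090000092983246, -0.16699999570846558], [0.43700000643730164, -0.1599999964237213], [0.4580000042915344, -0.1860000044107437], [0.46700000762939453, -0.22200000286102295]]
white
px [395. 105.] rect c [ 0.3735 -0.3017] size [0.0628 0.0618] ang 0.0 circ [ 0.3744 -0.3017] r 0.0325 poly 8
px [291.  44.] rect c [ 0.4961 -0.3699] size [0.0499 0.0486] ang 89.9 circ [ 0.4959 -0.3694] r 0.0261 poly 8
```

View pics/w5.png

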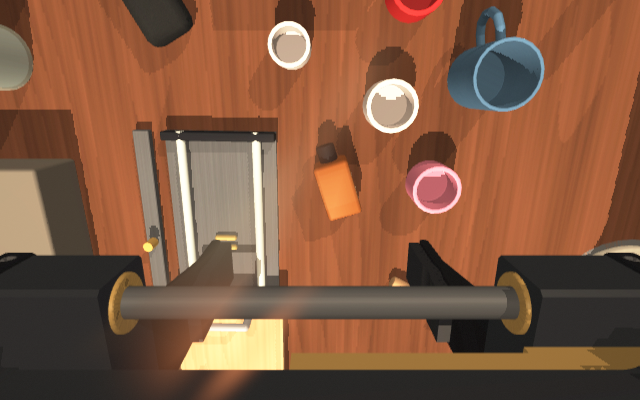

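Bottle C is at (340,186) with its cap at (327,152), pointing right. The large jar is at (391,105), r=32 mm, and the small jar at (290,45), r=26 mm. Pink is at (437,190). A 45° lean would clip the large jar, so I'll use 35° here.

```bash
python3 - <<'E'
from h import *
G,R=pick([.438,-.195],-73,s=.045,hg=.030,al=35)
G2,R2=place(-.038,-.105,'R',s=.045,hg=.030,al=35)
t=np.radians(-73); print(R.T@[np.cos(t),np.sin(t),0],R2.T@Z)
f=go('standoff',G-.1*R[:,2],R); f=go('grasp',G,R,f); f=go('lift',G+.16*Z,R,f)
f=go('over',G2+.09*Z,R2,f); go('down',G2,R2,f)
E
```

```text
[ 8.19152044e-01 -1.12834434e-17 -5.73576436e-01] [ 0.81915744  0.         -0.57357644]
standoff tcp [ 0.458  -0.2603  0.1168] d_mm [  -1.5  -23.  -239. ] rot [34.25  5.49 16.6 ] |rot| 38.5 rows>= 6
grasp tcp [ 0.4412 -0.2055  0.0349] d_mm [-16.8  54.9 -81.9] rot [0. 0. 0.] |rot| 0.0 rows>= 3
lift tcp [ 0.4412 -0.2055  0.1949] d_mm [  0.   0. 160.] rot [0. 0. 0.] |rot| 0.0 rows>= 4
over tcp [0.5626 0.0389 0.1684] d_mm [121.4 244.3 -26.5] rot [-89.4  -12.69 -14.  ] |rot| 91.4 rows>= 13
down tcp [0.5626 0.0389 0.0784] d_mm [  0.   0. -90.] rot [0. 0. 0.] |rot| 0.0 rows>= 3
```

```bash
python3 -m jog '{"rot":[[4.3,0.7,2.1],[4.3,0.7,2.1],[4.3,0.7,2.1],[4.3,0.7,2.1],[4.3,0.7,2.1],[4.3,0.7,2.1],[4.3,0.7,2.1],[4.3,0.7,2.1],[0,0,0],[0,0,0]],"delta_pos":[[-0.2,-2.9,-30],[-0.2,-2.9,-30],[-0.2,-2.9,-30],[-0.2,-2.9,-30],[-0.2,-2.9,-30],[-0.2,-2.9,-30],[-0.2,-2.9,-30],[-0.2,-2.9,-30],[0,0,0],[0,0,0]],"grip":[100,100,100,100,100,100,100,100,100,100]}'
python3 - <<'E'
from h import *
G,R=pick([.438,-.195],-73,s=.045,hg=.030,al=35); go('grasp',G,R); print(np.round(r.sense()['joints'],1))
E
```

```text
time_s: 13.73
tcp_pos: [0.4567, -0.2609, 0.113]
ee_rot: [[0.235, -0.956, -0.175], [-0.78, -0.293, 0.553], [-0.58, 0.006, -0.815]]
wrist_force: [-0.8, -0.5, 1.3]
gripper_width: 1.002
grasp tcp [ 0.4412 -0.2055  0.0349] d_mm [-15.5  55.5 -78.1] rot [-0.29 -0.48 -0.03] |rot| 0.6 rows>= 3
[-26.7  34.5   1.8 -24.7 -84.3  52. ]
```

```bash
python3 -m jog '{"rot":[[0,0,0],[0,0,0],[0,0,0],[0,0,0],[0,0,0],[0,0,0],[0,0,0]],"delta_pos":[[-4,14,-20],[-4,14,-20],[-4,14,-20],[-4,14,-19],[0,0,0],[0,0,0],[0,0,0]],"grip":[100,100,100,100,100,100,100]}'
python3 -m jog '{"rot":[[0,0,0],[0,0,0],[0,0,0],[0,0,0],[0,0,0],[0,0,0],[0,0,0],[0,0,0]],"delta_pos":[[0,0,0],[0,0,0],[0,0,0],[0,0,0],[0,0,0],[0,0,0],[0,0,0],[0,0,0]],"grip":[0,0,0,0,0,0,0,0]}'| egrep 'tcp|force|width'
python3 -m jog '{"rot":[[0,0,0],[0,0,0],[0,0,0],[0,0,0],[0,0,0],[0,0,0],[0,0,0]],"delta_pos":[[0,0,20],[0,0,30],[0,0,30],[0,0,35],[0,0,35],[0,0,0],[0,0,0]],"grip":[0,0,0,0,0,0,0]}'
python3 - <<'E'
from h import *
G2,R2=place(-.038,-.105,'R',s=.045,hg=.030,al=35); go('over',G2+.09*Z,R2)
E
```

```text
time_s: 14.32
tcp_pos: [0.4437, -0.2065, 0.0416]
ee_rot: [[0.246, -0.955, -0.164], [-0.784, -0.296, 0.546], [-0.57, -0.006, -0.822]]
wrist_force: [-0.3, -0.0, 0.3]
gripper_width: 1.001
tcp_pos: [0.4417, -0.2058, 0.0384]
wrist_force: [0.1, -0.1, 0.0]
gripper_width: 0.525
time_s: 15.57
tcp_pos: [0.4426, -0.2061, 0.1904]
ee_rot: [[0.244, -0.956, -0.163], [-0.784, -0.294, 0.547], [-0.571, -0.006, -0.821]]
wrist_force: [-0.8, 1.4, -2.4]
gripper_width: 0.525
over tcp [0.5626 0.0389 0.1684] d_mm [120.  244.9 -21.9] rot [-89.26 -12.49 -14.32] |rot| 91.3 rows>= 13
```

```bash
python3 -m jog '{"rot":[[-5.58,-0.78,-0.9],[-5.58,-0.78,-0.9],[-5.58,-0.78,-0.9],[-5.58,-0.78,-0.9],[-5.58,-0.78,-0.9],[-5.58,-0.78,-0.9],[-5.58,-0.78,-0.9],[-5.58,-0.78,-0.9]],"delta_pos":[[7.5,15.3,3],[7.5,15.3,3],[7.5,15.3,3],[7.5,15.3,3],[7.5,15.3,3],[7.5,15.3,3],[7.5,15.3,3],[7.5,15.3,3]],"grip":[0,0,0,0,0,0,0,0]}'
python3 -m jog '{"rot":[[-5.58,-0.78,-0.9],[-5.58,-0.78,-0.9],[-5.58,-0.78,-0.9],[-5.58,-0.78,-0.9],[-5.58,-0.78,-0.9],[-5.58,-0.78,-0.9],[-5.58,-0.78,-0.9],[-5.58,-0.78,-0.9],[0,0,0],[0,0,0]],"delta_pos":[[7.5,15.3,-5],[7.5,15.3,-5],[7.5,15.3,-5],[7.5,15.3,-5],[7.5,15.3,-5],[7.5,15.3,-5],[7.5,15.3,-5],[7.5,15.3,-5],[0,0,0],[0,0,0]],"grip":[0,0,0,0,0,0,0,0,0,0]}'
python3 - <<'E'
from h import *
print(np.round(r.sense()['joints'],1))
G2,R2=place(-.038,-.105,'R',s=.045,hg=.0335,al=35); go('down',G2,R2)
E
```

```text
time_s: 16.23
tcp_pos: [0.501, -0.0822, 0.2115]
ee_rot: [[0.148, -0.988, -0.041], [-0.973, -0.138, -0.183], [0.175, 0.067, -0.982]]
wrist_force: [0.2, -0.3, -2.4]
gripper_width: 0.528
time_s: 17.07
tcp_pos: [0.561, 0.0398, 0.1686]
ee_rot: [[-0.005, -1.0, -0.019], [-0.574, 0.018, -0.819], [0.819, 0.007, -0.574]]
wrist_force: [-0.1, -1.1, -1.4]
gripper_width: 0.526
[ 36.5  32.8 -25.9  41.7 -76.7 -64.6]
down tcp [0.5627 0.0424 0.0784] d_mm [  1.7   2.5 -90.1] rot [-0.03 -0.38  0.2 ] |rot| 0.4 rows>= 3
```

```bash
python3 -m jog '{"rot":[[0,0,0],[0,0,0],[0,0,0],[0,0,0],[0,0,0],[0,0,0]],"delta_pos":[[0.5,1,-25],[0.5,1,-25],[0.5,0.5,-20],[0,0,-14],[0,0,0],[0,0,0]],"grip":[0,0,0,0,0,0]}'| egrep 'tcp|force'
python3 -m jog '{"rot":[[0,0,0],[0,0,0],[0,0,0]],"delta_pos":[[0,0,-2],[0,0,0],[0,0,0]],"grip":[0,0,0]}'| egrep 'tcp|force'
python3 -m jog '{"rot":[[0,0,0],[0,0,0],[0,0,0]],"delta_pos":[[0,0,-2],[0,0,0],[0,0,0]],"grip":[0,0,0]}'| egrep 'tcp|force'
```

```text
tcp_pos: [0.563, 0.0408, 0.0887]
wrist_force: [0.6, -0.8, -1.0]
tcp_pos: [0.5636, 0.0417, 0.0875]
wrist_force: [-0.2, -0.6, -1.9]
tcp_pos: [0.5632, 0.0416, 0.0847]
wrist_force: [0.5, 0.9, -0.7]
```

```bash
python3 -m jog '{"rot":[[0,0,0],[0,0,0],[0,0,0]],"delta_pos":[[0,0,-2],[0,0,0],[0,0,0]],"grip":[0,0,0]}'| egrep 'tcp|force'
python3 -m jog '{"rot":[[0,0,0],[0,0,0],[0,0,0]],"delta_pos":[[0,0,-2],[0,0,0],[0,0,0]],"grip":[0,0,0]}'| egrep 'tcp|force'
```

```text
tcp_pos: [0.5632, 0.0416, 0.0824]
wrist_force: [0.8, -0.2, -2.3]
tcp_pos: [0.5632, 0.0415, 0.0804]
wrist_force: [0.4, 0.3, -1.5]
```

```bash
python3 -m jog '{"rot":[[0,0,0],[0,0,0],[0,0,0]],"delta_pos":[[0,0,-2],[0,0,0],[0,0,0]],"grip":[0,0,0]}'| egrep 'tcp|force'
python3 -m jog '{"rot":[[0,0,0],[0,0,0],[0,0,0]],"delta_pos":[[0,0,-1.5],[0,0,0],[0,0,0]],"grip":[0,0,0]}'| egrep 'tcp|force'
```

```text
tcp_pos: [0.5634, 0.0416, 0.0793]
wrist_force: [-0.8, -0.1, 3.1]
tcp_pos: [0.5634, 0.0415, 0.0792]
wrist_force: [-3.3, 2.5, 8.4]
```

Contact. Release, retreat, then look again at bottle B.

```bash
python3 -m jog '{"rot":[[0,0,0],[0,0,0],[0,0,0],[0,0,0],[0,0,0],[0,0,0]],"delta_pos":[[0,0,1.5],[0,0,0],[0,0,0],[0,0,0],[0,0,0],[0,0,0]],"grip":[0,80,80,80,80,80]}'| egrep 'tcp|force|width'
python3 -m jog '{"rot":[[0,0,0],[0,0,0],[0,0,0],[0,0,0],[0,0,0],[0,0,0],[0,0,0],[0,0,0]],"delta_pos":[[0,8,6],[0,12,8],[0,15,10],[0,15,10],[0,0,30],[0,0,35],[0,0,35],[0,0,35]],"grip":[80,80,80,80,80,100,100,100]}'| egrep 'tcp|force|width'
python3 -m jog '{"rot":[[5.5,0,0],[5.5,0,0],[5.5,0,0],[5.5,0,0],[5.5,0,0],[5.5,0,0],[5.5,0,0],[5.5,0,0],[5.5,0,0],[5.5,0,0]],"delta_pos":[[-10,3,19],[-10,3,19],[-10,3,19],[-10,3,19],[-10,3,19],[-10,3,19],[-10,3,19],[-10,3,19],[-10,3,19],[-10,3,19]],"grip":[100,100,100,100,100,100,100,100,100,100]}'| egrep 'tcp|force|width'
python3 -m jog '{"rot":[[0,0,0],[0,0,0],[0,0,0]],"delta_pos":[[0,0,0],[0,0,0],[0,0,0]],"grip":[100,100,100]}'
python3 - <<'E'
from h import *
c=cap('wrist','w6.png'); d=cap('scene','s6.png'); H,S,V=hsv(c)
print('bottles'); blobs(c,(H<=14)&(S>172)&(V>195),.046,100,lim=(.3,.52,-.35,.3))
print('tray bottles'); blobs(c,(H<=14)&(S>165)&(V>160),.105,100,lim=(.5,.7,-.35,.4))
a=cv2.imread('pics/w6.png')[:290,150:550];b=cv2.imread('pics/s6.png')[100:390,200:600]
cv2.imwrite('pics/m6.png',np.hstack([a,b]))
E
```

```text
tcp_pos: [0.5632, 0.0415, 0.0783]
wrist_force: [-0.1, -0.2, -0.1]
gripper_width: 0.778
tcp_pos: [0.5629, 0.0923, 0.2494]
wrist_force: [0.3, -0.1, -0.2]
gripper_width: 0.941
tcp_pos: [0.4621, 0.1224, 0.4396]
wrist_force: [-0.5, -1.4, -0.1]
gripper_width: 1.001
time_s: 21.32
tcp_pos: [0.4627, 0.1217, 0.437]
ee_rot: [[-0.011, -1.0, -0.017], [-1.0, 0.011, 0.003], [-0.003, 0.017, -1.0]]
wrist_force: [-0.3, 0.3, -0.9]
gripper_width: 1.0
bottles
px [330. 198.] rect c [0.4401 0.1974] size [0.0687 0.0413] ang 72.7 circ [0.4399 0.1974] r 0.0387 poly [[0.4490000009536743, 0.1599999964237213], [0.4129999876022339, 0.17000000178813934], [0.4309999942779541, 0.23399999737739563], [0.46799999475479126, 0.22300000488758087]]
tray bottles
px [240. 223.] rect c [0.5611 0.2157] size [0.0488 0.0516] ang 89.0 circ [0.5608 0.2157] r 0.0354 poly [[0.5350000262260437, 0.19200000166893005], [0.5440000295639038, 0.23399999737739563], [0.5870000123977661, 0.23999999463558197], [0.5860000252723694, 0.21299999952316284], [0.5720000267028809, 0.1940000057220459]]
px [227.  79.] rect c [0.5619 0.0261] size [0.0434 0.0434] ang 89.2 circ [0.5617 0.0267] r 0.0293 poly [[0.5820000171661377, 0.004999999888241291], [0.5400000214576721, 0.00800000037997961], [0.5419999957084656, 0.04800000041723251], [0.5830000042915344, 0.04500000178813934]]
```

View pics/m6.png

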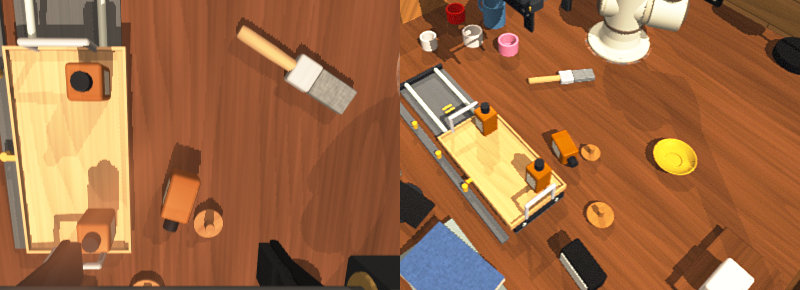

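Both bottles stand on the tray (wrist view: C at (85,80), A at (97,230) in the crop). The small lid now sits at about (208,222), right beside B, so it has been knocked. I'll measure the lids.

```bash
python3 - <<'E'
from h import *
c=cap('wrist'); d=cap('top'); H,S,V=hsv(c)
print('lid wrist'); blobs(c,(H>=11)&(H<=18)&(S<172)&(V>195),.014,60,lim=(.3,.6,.1,.45))
H,S,V=hsv(d)
print('top'); blobs(d,(H>=13)&(H<=17)&(V>180)&(S>110)&(S<160),.014,25,lim=(.3,.6,.1,.45)); print('white'); blobs(d,(S<60)&(V>150),.045,50,lim=(.3,.6,-.5,-.2))
E
```

```text
lid wrist
px [251. 242.] rect c [0.572  0.2795] size [0.0369 0.0185] ang 86.5 circ [0.5736 0.2794] r 0.0201 poly [[0.5649999976158142, 0.26100000739097595], [0.5640000104904175, 0.29600000381469727], [0.5820000171661377, 0.296999990940094], [0.5730000138282776, 0.2630000114440918]]
px [357. 223.] rect c [0.3928 0.2502] size [0.0458 0.0483] ang 78.3 circ [0.3927 0.2491] r 0.0246 poly 8
px [257. 188.] rect c [0.5637 0.1849] size [0.0714 0.0487] ang 87.0 circ [0.5625 0.1854] r 0.0422 poly [[0.5389999747276306, 0.15000000596046448], [0.5410000085830688, 0.22200000286102295], [0.5899999737739563, 0.21699999272823334], [0.5870000123977661, 0.1809999942779541]]
px [273. 184.] rect c [0.5295 0.1812] size [0.0643 0.0064] ang 87.3 circ [0.5294 0.1812] r 0.0323 poly [[0.527999997138977, 0.14900000393390656], [0.531000018119812, 0.21299999952316284]]
top
px [253. 219.] rect c [0.4027 0.2493] size [0.0259 0.033 ] ang 1.7 circ [0.4012 0.2495] r 0.018 poly 7
px [265. 210.] rect c [0.4343 0.2062] size [0.0297 0.063 ] ang 0.3 circ [0.4325 0.2062] r 0.0342 poly [[0.41999998688697815, 0.17499999701976776], [0.4339999854564667, 0.23399999737739563], [0.4449999928474426, 0.23800000548362732], [0.4490000009536743, 0.17900000512599945]]
white
px [404. 229.] rect c [ 0.3659 -0.29  ] size [0.0465 0.0499] ang 0.4 circ [ 0.3653 -0.2888] r 0.0289 poly 8
px [425. 195.] rect c [ 0.4935 -0.3712] size [0.0405 0.0474] ang 0.3 circ [ 0.4949 -0.3697] r 0.0265 poly 6
```

The small lid is at (0.393, 0.249), r≈25 mm. With the jaws opened only 68 %, the tilted grasp of B clears it.

```bash
python3 - <<'E'
from h import *
G,R=pick([.440,.1973],74,s=.045,hg=.030)
f=go('standoff',G-.1*R[:,2],R); f=go('grasp',G,R,f); f=go('lift',G+.16*Z,R,f)
G2,R2=place(-.038,.05,'L',hg=.0335)
f=go('over',G2+.09*Z,R2,f)
E
```

```text
standoff tcp [0.4627 0.2766 0.105 ] d_mm [  -0.5  154.5 -330.9] rot [-44.86   5.5  -14.14] |rot| 47.4 rows>= 9
grasp tcp [0.4432 0.2086 0.0342] d_mm [-19.5 -68.  -70.7] rot [0. 0. 0.] |rot| 0.0 rows>= 3
lift tcp [0.4432 0.2086 0.1942] d_mm [  0.   0. 160.] rot [0. 0. 0.] |rot| 0.0 rows>= 4
over tcp [0.5645 0.1672 0.1692] d_mm [121.3 -41.4 -25. ] rot [ 89.24 -13.21  11.9 ] |rot| 91.0 rows>= 13
```

With the tilted grasp the gripper body would hit bottle A on the tray. So I'll first pick B vertically near its base, move it to open space, square it up and regrasp it there.

```bash
python3 - <<'E'
from h import *
G=np.array([.4357,.1824,.026]); t=np.radians(164); R=frame(-Z,np.array([np.cos(t),np.sin(t),0]))
f=go('above',G+.1*Z,R); f=go('grasp',G,R,f)
# set down: bottle axis 90 deg, centre (.415,.06)
G2=np.array([.415,.06-.0155,.026]); R2=frame(-Z,np.array([-1,0,0.])); f=go('over',G2+.06*Z,R2,(f[0]+.06*Z,R)); 
E
```

```text
above tcp [0.4357 0.1824 0.132 ] d_mm [ -27.5   60.3 -303.9] rot [ -0.22  -1.08 -15.37] |rot| 15.4 rows>= 8
grasp tcp [0.4357 0.1824 0.032 ] d_mm [   0.    0. -100.] rot [0. 0. 0.] |rot| 0.0 rows>= 3
over tcp [0.415  0.0445 0.092 ] d_mm [ -20.7 -137.9    0. ] rot [ 0.  0. 16.] |rot| 16.0 rows>= 4
```

```bash
python3 -m jog '{"rot":[[0,-0.1,-1.5],[0,-0.1,-1.5],[0,-0.1,-1.5],[0,-0.1,-1.5],[0,-0.1,-1.5],[0,-0.1,-1.5],[0,-0.1,-1.5],[0,-0.1,-1.5],[0,-0.1,-1.5],[0,-0.1,-1.5]],"delta_pos":[[-2.8,6,-30.5],[-2.8,6,-30.5],[-2.8,6,-30.5],[-2.8,6,-30.5],[-2.8,6,-30.5],[-2.8,6,-30.5],[-2.8,6,-30.5],[-2.8,6,-30.5],[-2.8,6,-30.5],[-2.8,6,-30.5]],"grip":[80,80,80,80,80,80,80,80,80,80]}' >/dev/null
python3 -m jog '{"rot":[[0,0,0],[0,0,0],[0,0,0],[0,0,0],[0,0,0],[0,0,0],[0,0,0]],"delta_pos":[[0,0,0],[0,0,0],[0,0,-25],[0,0,-25],[0,0,-25],[0,0,-24],[0,0,0]],"grip":[80,80,80,80,80,80,80]}'| egrep 'tcp|force|width'
python3 -m jog '{"rot":[[0,0,0],[0,0,0],[0,0,0],[0,0,0],[0,0,0],[0,0,0],[0,0,0],[0,0,0],[0,0,0]],"delta_pos":[[0,0,0],[0,0,0],[0,0,0],[0,0,0],[0,0,0],[0,0,0],[0,0,20],[0,0,20],[0,0,20]],"grip":[0,0,0,0,0,0,0,0,0]}'| egrep 'tcp|force|width'
python3 -m jog '{"rot":[[0,0,3.2],[0,0,3.2],[0,0,3.2],[0,0,3.2],[0,0,3.2],[0,0,0],[0,0,0]],"delta_pos":[[-4,-27.5,0],[-4,-27.5,0],[-4,-27.5,0],[-4,-27.5,0],[-4,-27.5,0],[0,0,0],[0,0,0]],"grip":[0,0,0,0,0,0,0]}'
```

```text
tcp_pos: [0.4346, 0.1807, 0.0318]
wrist_force: [-0.8, 0.0, -0.4]
gripper_width: 0.798
tcp_pos: [0.4347, 0.1812, 0.0941]
wrist_force: [1.2, 1.0, -0.3]
gripper_width: 0.524
time_s: 24.27
tcp_pos: [0.4146, 0.0429, 0.0937]
ee_rot: [[0.003, -1.0, 0.001], [-1.0, -0.003, 0.006], [-0.006, -0.001, -1.0]]
wrist_force: [0.9, 0.4, -1.6]
gripper_width: 0.526
```

```bash
python3 -m jog '{"rot":[[0,0,0],[0,0,0],[0,0,0],[0,0,0],[0,0,0],[0,0,0]],"delta_pos":[[0,0,-25],[0,0,-20],[0,0,-15],[0,0,0],[0,0,-2],[0,0,0]],"grip":[0,0,0,0,0,0]}'| egrep 'tcp|force|width'
python3 -m jog '{"rot":[[0,0,0],[0,0,0],[0,0,0],[0,0,0],[0,0,0],[0,0,0],[0,0,0],[0,0,0],[0,0,0],[0,0,0]],"delta_pos":[[0,0,0],[0,0,0],[0,0,0],[0,0,0],[0,0,0],[0,0,0],[0,0,25],[0,0,35],[0,0,40],[0,0,40]],"grip":[80,80,80,80,80,80,80,80,80,80]}'| egrep 'tcp|force|width'
python3 -m jog '{"rot":[[0,0,0],[0,0,0],[0,0,0],[0,0,0],[0,0,0],[0,0,0],[0,0,0],[0,0,0]],"delta_pos":[[3,0,30],[3,0,30],[3,0,30],[3,0,30],[3,0,30],[3,0,30],[0,0,0],[0,0,0]],"grip":[100,100,100,100,100,100,100,100]}'| egrep 'tcp|force|width'
python3 - <<'E'
from h import *
c=cap('wrist','w7.png'); H,S,V=hsv(c)
blobs(c,(H<=14)&(S>172)&(V>195),.046,100,lim=(.3,.52,-.35,.3))
G,R=pick([.4146,.0598],90); f=go('standoff',G-.1*R[:,2],R); f=go('grasp',G,R,f)
E
```

```text
tcp_pos: [0.4158, 0.0449, 0.0317]
wrist_force: [-0.1, -0.7, -1.7]
gripper_width: 0.527
tcp_pos: [0.4145, 0.0437, 0.173]
wrist_force: [1.6, 0.9, -0.4]
gripper_width: 0.798
tcp_pos: [0.4337, 0.0443, 0.353]
wrist_force: [-0.3, -0.1, -0.7]
gripper_width: 0.997
px [338. 173.] rect c [0.4151 0.0615] size [0.0403 0.0683] ang 0.3 circ [0.4154 0.0613] r 0.0387 poly [[0.3970000147819519, 0.027000000700354576], [0.3959999978542328, 0.09399999678134918], [0.4350000023841858, 0.09399999678134918], [0.43299999833106995, 0.027000000700354576]]
standoff tcp [0.4146 0.1423 0.105 ] d_mm [ -18.2   98.2 -246.4] rot [-45.38  -0.06  -0.31] |rot| 45.4 rows>= 7
grasp tcp [0.4146 0.0715 0.0342] d_mm [  0.  -70.7 -70.7] rot [0. 0. 0.] |rot| 0.0 rows>= 3
```

```bash
python3 -m jog '{"rot":[[-5.67,0,0],[-5.67,0,0],[-5.67,0,0],[-5.67,0,0],[-5.67,0,0],[-5.67,0,0],[-5.67,0,0],[-5.67,0,0],[0,0,0],[0,0,0]],"delta_pos":[[-2.3,12.5,-31],[-2.3,12.5,-31],[-2.3,12.5,-31],[-2.3,12.5,-31],[-2.3,12.5,-31],[-2.3,12.5,-31],[-2.3,12.5,-31],[-2.3,12.5,-31],[0,0,0],[0,0,0]],"grip":[100,100,100,100,100,100,100,100,100,100]}'
python3 - <<'E'
from h import *
G,R=pick([.4152,.0614],90); f=go('grasp',G,R); f=go('lift',G+.16*Z,R,f)
G2,R2=place(-.038,.05,'L',hg=.0335)
f=go('over',G2+.09*Z,R2,f)
E
```

```text
time_s: 27.15
tcp_pos: [0.4132, 0.143, 0.0989]
ee_rot: [[0.013, -1.0, -0.004], [-0.698, -0.007, -0.716], [0.716, 0.012, -0.698]]
wrist_force: [0.1, -0.8, 0.6]
gripper_width: 0.998
grasp tcp [0.4152 0.0731 0.0342] d_mm [  2.  -69.9 -64.6] rot [ 0.71 -0.7  -0.38] |rot| 1.1 rows>= 3
lift tcp [0.4152 0.0731 0.1942] d_mm [  0.   0. 160.] rot [0. 0. 0.] |rot| 0.0 rows>= 4
over tcp [0.5645 0.1672 0.1692] d_mm [149.3  94.1 -25. ] rot [90.   -0.66 -0.66] |rot| 90.0 rows>= 13
```

```bash
python3 -m jog '{"rot":[[0.2,-0.2,-0.1],[0.2,-0.2,-0.1],[0.2,-0.2,-0.1],[0.1,-0.1,-0.1],[0,0,0],[0,0,0],[0,0,0]],"delta_pos":[[0.5,-17.6,-16],[0.5,-17.6,-16],[0.5,-17.6,-16],[0.5,-17.6,-16],[0,0,0],[0,0,0],[0,0,0]],"grip":[100,100,100,100,100,100,100]}'| egrep 'tcp|force|width'
python3 -m jog '{"rot":[[0,0,0],[0,0,0],[0,0,0],[0,0,0],[0,0,0],[0,0,0],[0,0,0],[0,0,0]],"delta_pos":[[0,0,0],[0,0,0],[0,0,0],[0,0,0],[0,0,0],[0,0,0],[0,0,0],[0,0,0]],"grip":[0,0,0,0,0,0,0,0]}'| egrep 'tcp|force|width'
python3 -m jog '{"rot":[[0,0,0],[0,0,0],[0,0,0],[0,0,0],[0,0,0],[0,0,0],[0,0,0]],"delta_pos":[[0,0,20],[0,0,30],[0,0,35],[0,0,35],[0,0,40],[0,0,0],[0,0,0]],"grip":[0,0,0,0,0,0,0]}'| egrep 'tcp|force|width'
python3 - <<'E'
from h import *
G2,R2=place(-.038,.05,'L',hg=.0335,s=.045); f=go('over',G2+.09*Z,R2); print(np.round(r.sense()['joints'],1))
E
```

```text
tcp_pos: [0.4179, 0.0744, 0.0415]
wrist_force: [1.1, 0.7, -0.2]
gripper_width: 1.004
tcp_pos: [0.4168, 0.0737, 0.0395]
wrist_force: [0.5, -0.2, 0.3]
gripper_width: 0.525
tcp_pos: [0.4172, 0.0744, 0.2005]
wrist_force: [-0.7, -0.1, -2.7]
gripper_width: 0.523
over tcp [0.5645 0.1672 0.1692] d_mm [147.3  92.8 -31.3] rot [89.04 -0.19  0.  ] |rot| 89.0 rows>= 13
[ 49.5  17.1 -37.   28.4 -74.  -67.5]
```

```bash
python3 -m jog '{"rot":[[5.56,0,0],[5.56,0,0],[5.56,0,0],[5.56,0,0],[5.56,0,0],[5.56,0,0],[5.56,0,0],[5.56,0,0]],"delta_pos":[[9.2,5.8,0],[9.2,5.8,0],[9.2,5.8,0],[9.2,5.8,0],[9.2,5.8,0],[9.2,5.8,0],[9.2,5.8,0],[9.2,5.8,0]],"grip":[0,0,0,0,0,0,0,0]}'| egrep 'tcp|force|width'
python3 -m jog '{"rot":[[5.56,0,0],[5.56,0,0],[5.56,0,0],[5.56,0,0],[5.56,0,0],[5.56,0,0],[5.56,0,0],[5.56,0,0],[0,0,0],[0,0,0]],"delta_pos":[[9.2,5.8,0],[9.2,5.8,0],[9.2,5.8,0],[9.2,5.8,0],[9.2,5.8,0],[9.2,5.8,0],[9.2,5.8,0],[9.2,5.8,0],[0,0,0],[0,0,0]],"grip":[0,0,0,0,0,0,0,0,0,0]}'
python3 - <<'E'
from h import *
print(np.round(r.sense()['joints'],1))
G2,R2=place(-.038,.05,'L',hg=.0353,s=.0456); f=go('down',G2,R2)
E
```

```text
tcp_pos: [0.4897, 0.1199, 0.1977]
wrist_force: [-0.4, 0.2, -2.1]
gripper_width: 0.524
time_s: 30.48
tcp_pos: [0.5635, 0.1648, 0.1961]
ee_rot: [[-0.015, -1.0, 0.002], [-0.713, 0.012, 0.701], [-0.701, 0.009, -0.714]]
wrist_force: [0.2, 0.2, -1.0]
gripper_width: 0.525
[  7.5  22.9  -1.6 -48.7 -67.6  12. ]
down tcp [0.5645 0.1654 0.0798] d_mm [   1.     0.6 -116.2] rot [ 0.52 -0.51 -0.15] |rot| 0.7 rows>= 3
```

```bash
python3 -m jog '{"rot":[[0.5,-0.5,-0.1],[0,0,0],[0,0,0],[0,0,0],[0,0,0],[0,0,0],[0,0,0],[0,0,0]],"delta_pos":[[1,0,-25],[0,0,-25],[0,0,-25],[0,0,-20],[0,0,-15],[0,0,0],[0,0,0],[0,0,0]],"grip":[0,0,0,0,0,0,0,0]}'| egrep 'tcp|force'
python3 -m jog '{"rot":[[0,0,0],[0,0,0],[0,0,0]],"delta_pos":[[0,0,-2],[0,0,0],[0,0,0]],"grip":[0,0,0]}'| egrep 'tcp|force'
python3 -m jog '{"rot":[[0,0,0],[0,0,0],[0,0,0]],"delta_pos":[[0,0,-2],[0,0,0],[0,0,0]],"grip":[0,0,0]}'| egrep 'tcp|force'
python3 -m jog '{"rot":[[0,0,0],[0,0,0],[0,0,0]],"delta_pos":[[0,0,-1.5],[0,0,0],[0,0,0]],"grip":[0,0,0]}'| egrep 'tcp|force'
```

```text
tcp_pos: [0.5651, 0.167, 0.0905]
wrist_force: [-0.8, -0.2, -1.2]
tcp_pos: [0.5653, 0.1666, 0.0885]
wrist_force: [0.0, -0.4, -0.7]
tcp_pos: [0.565, 0.1664, 0.0856]
wrist_force: [1.0, -0.3, -1.9]
tcp_pos: [0.565, 0.1665, 0.0839]
wrist_force: [0.3, -0.9, -0.9]
```

```bash
python3 -m jog '{"rot":[[0,0,0],[0,0,0],[0,0,0]],"delta_pos":[[0,0,-2],[0,0,0],[0,0,0]],"grip":[0,0,0]}'| egrep 'tcp|force'
python3 -m jog '{"rot":[[0,0,0],[0,0,0],[0,0,0]],"delta_pos":[[0,0,-1.5],[0,0,0],[0,0,0]],"grip":[0,0,0]}'| egrep 'tcp|force'
```

```text
tcp_pos: [0.5649, 0.1665, 0.0818]
wrist_force: [0.4, -1.1, -1.9]
tcp_pos: [0.5651, 0.1665, 0.0805]
wrist_force: [0.5, 0.1, -1.3]
```

```bash
python3 -m jog '{"rot":[[0,0,0],[0,0,0],[0,0,0]],"delta_pos":[[0,0,-1.5],[0,0,0],[0,0,0]],"grip":[0,0,0]}'| egrep 'tcp|force'
python3 -m jog '{"rot":[[0,0,0],[0,0,0],[0,0,0]],"delta_pos":[[0,0,-1],[0,0,0],[0,0,0]],"grip":[0,0,0]}'| egrep 'tcp|force'
```

```text
tcp_pos: [0.5652, 0.1666, 0.0803]
wrist_force: [-0.8, -2.1, 5.6]
tcp_pos: [0.5652, 0.1667, 0.0802]
wrist_force: [-1.7, -2.7, 9.3]
```

```bash
python3 -m jog '{"rot":[[0,0,0],[0,0,0],[0,0,0],[0,0,0],[0,0,0],[0,0,0]],"delta_pos":[[0,0,1.5],[0,0,0],[0,0,0],[0,0,0],[0,0,0],[0,0,0]],"grip":[0,78,78,78,78,78]}'| egrep 'tcp|force|width'
python3 -m jog '{"rot":[[0,0,0],[0,0,0],[0,0,0],[0,0,0],[0,0,0],[0,0,0],[0,0,0],[0,0,0]],"delta_pos":[[0,-6,6],[0,-10,10],[0,-12,12],[0,-7,12],[0,0,30],[0,0,35],[0,0,35],[0,0,35]],"grip":[78,78,78,78,78,100,100,100]}'| egrep 'tcp|force|width'
python3 - <<'E'
from h import *
go('look',np.array([.42,-.30,.354]),frame(-Z,np.array([0,1.,0])))
E
```

```text
tcp_pos: [0.565, 0.1665, 0.0792]
wrist_force: [0.1, 0.3, 0.2]
gripper_width: 0.757
tcp_pos: [0.5648, 0.1305, 0.2574]
wrist_force: [0.2, 0.9, -0.4]
gripper_width: 0.921
look tcp [ 0.42 -0.3   0.36] d_mm [-144.8 -430.5  102.6] rot [-34.68  35.75 -84.43] |rot| 98.0 rows>= 14
```

```bash
python3 -m jog '{"rot":[[-5.6,0,0],[-5.6,0,0],[-5.6,0,0],[-5.6,0,0],[-5.6,0,0],[-5.6,0,0],[-5.6,0,0],[-5.6,0,0]],"delta_pos":[[-7,-20,5],[-7,-20,5],[-7,-20,5],[-7,-20,5],[-7,-20,5],[-7,-20,5],[-7,-20,5],[-7,-20,5]],"grip":[100,100,100,100,100,100,100,100]}'| egrep 'tcp|force|width'
python3 -m jog '{"rot":[[0,0,-6.8],[0,0,-6.8],[0,0,-6.8],[0,0,-6.8],[0,0,-6.8],[0,0,-6.8],[0,0,-6.8],[0,0,-6.8],[0,0,-6.8],[0,0,-6.8]],"delta_pos":[[-7,-21,5],[-7,-21,5],[-7,-21,5],[-7,-21,5],[-7,-21,5],[-7,-21,5],[-7,-21,5],[-7,-21,5],[-7,-21,5],[-7,-21,5]],"grip":[100,100,100,100,100,100,100,100,100,100]}'| egrep 'tcp|force|width'
python3 -m jog '{"rot":[[0,0,-6.8],[0,0,-6.8],[0,0,-6.8],[0,0,0],[0,0,0]],"delta_pos":[[-7,-20,5],[-7,-20,5],[-7,-20,5],[0,0,0],[0,0,0]],"grip":[100,100,100,100,100]}'
python3 - <<'E'
from h import *
c=cap('wrist','w8.png'); t=cap('top'); H,S,V=hsv(c); s=r.sense(); print(np.round(s['joints'],1))
m=(S<75)&(V>140); blobs(c,m,.045,100,lim=(.3,.65,-.5,-.15))
print('pink/red/blue'); blobs(c,((H>165)|(H<5))&(S>60)&(V>120),.045,100,lim=(.2,.65,-.6,-.1)); blobs(c,(H>95)&(H<125)&(S>80),.085,100,lim=(.1,.5,-.6,-.1))
E
```

```text
tcp_pos: [0.5088, -0.03, 0.297]
wrist_force: [0.6, 0.1, -0.3]
gripper_width: 1.0
tcp_pos: [0.4378, -0.24, 0.3462]
wrist_force: [0.7, -0.4, -0.7]
gripper_width: 1.0
time_s: 35.98
tcp_pos: [0.4171, -0.2994, 0.3606]
ee_rot: [[-1.0, -0.023, 0.008], [-0.023, 1.0, -0.013], [-0.007, -0.013, -1.0]]
wrist_force: [0.3, 0.8, 0.2]
gripper_width: 0.996
[-17.1   7.1  -4.    0.6 -78.3 -71.6]
px [374. 263.] rect c [ 0.5681 -0.2112] size [0.0525 0.0679] ang 1.8 circ [ 0.5699 -0.211 ] r 0.0419 poly [[0.5440000295639038, -0.24400000274181366], [0.5460000038146973, -0.1809999942779541], [0.5929999947547913, -0.17599999904632568], [0.5950000286102295, -0.24400000274181366]]
px [379. 245.] rect c [ 0.5341 -0.2194] size [0.0784 0.0129] ang 89.2 circ [ 0.5347 -0.2194] r 0.0394 poly [[0.531000018119812, -0.2590000033378601], [0.5289999842643738, -0.1809999942779541], [0.5379999876022339, -0.18000000715255737], [0.5400000214576721, -0.25099998712539673]]
px [419. 233.] rect c [ 0.5159 -0.1761] size [0.1565 0.0154] ang 89.1 circ [ 0.5108 -0.176 ] r 0.0784 poly [[0.5080000162124634, -0.2540000081062317], [0.513
[... 368 characters left out ...]
circ [ 0.3094 -0.1965] r 0.0311 poly 8
pink/red/blue
px [220. 102.] rect c [ 0.3513 -0.4273] size [0.0624 0.0716] ang 1.3 circ [ 0.3507 -0.4274] r 0.0362 poly 7
px [390.  78.] rect c [ 0.3173 -0.2233] size [0.054  0.0203] ang 16.9 circ [ 0.3147 -0.2149] r 0.0271 poly [[0.289000004529953, -0.2240000069141388], [0.3400000035762787, -0.20600000023841858], [0.3370000123977661, -0.2199999988079071], [0.3199999928474426, -0.2329999953508377], [0.3009999990463257, -0.23199999332427979]]
px [413.  69.] rect c [ 0.3093 -0.196 ] size [0.0522 0.0523] ang 1.3 circ [ 0.3096 -0.1963] r 0.0269 poly 8
px [297.  25.] rect c [ 0.2704 -0.3301] size [0.0466 0.0537] ang 1.1 circ [ 0.2709 -0.3301] r 0.0281 poly 7
```

View pics/w8.png

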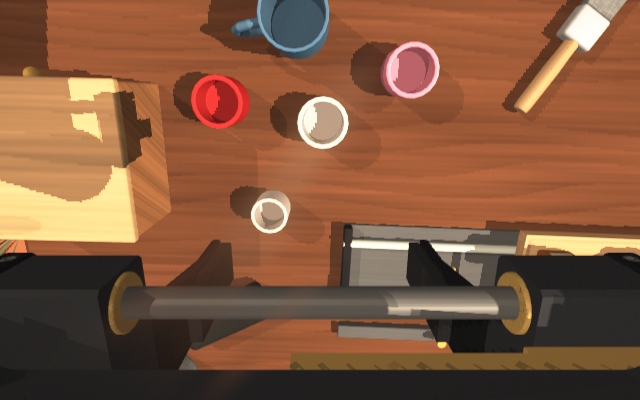

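White jars: large at (323,123), i.e. (0.373,-0.3015), r=32 mm; small at (268,213), i.e. (0.496,-0.369). Red is at (220,102) and pink at (411,70); both stay untouched. Picking the large jar with the jaws along y.

```bash
python3 -m jog '{"rot":[[0,0,0],[0,0,0],[0,0,0],[0,0,0],[0,0,0],[0,0,0],[0,0,0],[0,0,0]],"delta_pos":[[-8.8,-0.4,-36],[-8.8,-0.4,-36],[-8.8,-0.4,-36],[-8.8,-0.4,-36],[-8.8,-0.4,-36],[0,0,-36],[0,0,0],[0,0,0]],"grip":[100,100,100,100,100,100,100,100]}'
python3 -m jog '{"rot":[[0,0,0],[0,0,0],[0,0,0],[0,0,0],[0,0,0],[0,0,0],[0,0,0]],"delta_pos":[[0,0,-30],[0,0,-30],[0,0,-30],[0,0,-19],[0,0,0],[0,0,0],[0,0,0]],"grip":[100,100,100,100,100,100,100]}'
python3 -m jog '{"rot":[[0,0,0],[0,0,0],[0,0,0],[0,0,0],[0,0,0],[0,0,0],[0,0,0]],"delta_pos":[[0,0,0],[0,0,0],[0,0,0],[0,0,0],[0,0,0],[0,0,0],[0,0,0]],"grip":[0,0,0,0,0,0,0]}'| egrep 'tcp|force|width'
```

```text
time_s: 36.75
tcp_pos: [0.3737, -0.2999, 0.1431]
ee_rot: [[-1.0, -0.027, 0.003], [-0.027, 1.0, -0.012], [-0.002, -0.012, -1.0]]
wrist_force: [0.3, -0.7, 1.0]
gripper_width: 0.998
time_s: 37.33
tcp_pos: [0.3766, -0.3013, 0.037]
ee_rot: [[-1.0, -0.026, 0.011], [-0.026, 1.0, -0.015], [-0.011, -0.015, -1.0]]
wrist_force: [0.2, 0.4, 0.3]
gripper_width: 1.003
tcp_pos: [0.3744, -0.3007, 0.0352]
wrist_force: [-0.4, 0.2, 6.1]
gripper_width: 0.736
```

```bash
python3 -m jog '{"rot":[[0,0,0],[0,0,0],[0,0,0],[0,0,0],[0,0,0],[0,0,0],[0,0,0]],"delta_pos":[[0,0,20],[0,0,35],[0,0,40],[0,0,40],[0,0,40],[0,0,0],[0,0,0]],"grip":[0,0,0,0,0,0,0]}'| egrep 'tcp|force|width'
python3 -m jog '{"rot":[[0.1,0.1,-0.2],[0.1,0.1,-0.2],[0.1,0.1,-0.2],[0.1,0.1,-0.2],[0.1,0.1,-0.2],[0.1,0.1,-0.2],[0.1,0,-0.2],[0.1,0,-0.2]],"delta_pos":[[17.8,32.4,0],[17.8,32.4,0],[17.8,32.4,0],[17.8,32.4,0],[17.8,32.4,0],[17.8,32.4,0],[17.8,32.4,0],[17.8,32.4,0]],"grip":[0,0,0,0,0,0,0,0]}'| egrep 'tcp|force|width'
python3 -m jog '{"rot":[[0,0,0],[0,0,0],[0,0,0],[0,0,0],[0,0,0],[0,0,0],[0,0,0],[0,0,0],[0,0,0],[0,0,0]],"delta_pos":[[17.8,32.4,0],[17.8,32.4,0],[17.8,32.4,0],[17.8,32.4,0],[17.8,32.4,0],[17.8,32.4,0],[17.8,32.4,0],[0,0,0],[0,0,0],[0,0,0]],"grip":[0,0,0,0,0,0,0,0,0,0]}'
python3 - <<'E'
from h import *
s=r.sense(); print('need',np.round((np.array([.6415,.1858,.067])-s['tcp_pos'])*1000,1),np.round(s['joints'],1))
E
```

```text
tcp_pos: [0.3748, -0.3006, 0.2115]
wrist_force: [-0.3, -0.0, -2.4]
gripper_width: 0.739
tcp_pos: [0.5154, -0.0396, 0.2068]
wrist_force: [-0.4, -0.7, -2.4]
gripper_width: 0.736
time_s: 40.0
tcp_pos: [0.6397, 0.185, 0.2064]
ee_rot: [[-1.0, 0.003, -0.01], [0.003, 1.0, -0.001], [0.01, -0.001, -1.0]]
wrist_force: [0.9, -0.4, -2.1]
gripper_width: 0.74
need [   1.8    0.8 -139.4] [  29.9   27.9    3.9   -0.3  -66.5 -120. ]
```

```bash
python3 -m jog '{"rot":[[0,-0.6,0],[0,0,0],[0,0,0],[0,0,0],[0,0,0],[0,0,0],[0,0,0]],"delta_pos":[[1.5,0.8,-35],[0,0,-35],[0,0,-35],[0,0,-28],[0,0,0],[0,0,0],[0,0,0]],"grip":[0,0,0,0,0,0,0]}'
python3 -m jog '{"rot":[[0,0,0],[0,0,0],[0,0,0]],"delta_pos":[[0,0,-2],[0,0,0],[0,0,0]],"grip":[0,0,0]}'| egrep 'tcp|force'
python3 -m jog '{"rot":[[0,0,0],[0,0,0],[0,0,0]],"delta_pos":[[0,0,-2],[0,0,0],[0,0,0]],"grip":[0,0,0]}'| egrep 'tcp|force'
```

```text
time_s: 40.58
tcp_pos: [0.6437, 0.1859, 0.0786]
ee_rot: [[-1.0, 0.003, 0.009], [0.003, 1.0, 0.002], [-0.009, 0.002, -1.0]]
wrist_force: [0.4, 0.1, -1.1]
gripper_width: 0.739
tcp_pos: [0.6432, 0.1866, 0.0764]
wrist_force: [0.3, -0.5, -1.7]
tcp_pos: [0.6425, 0.1863, 0.0727]
wrist_force: [-0.0, -0.2, -1.6]
```

```bash
python3 -m jog '{"rot":[[0,0,0],[0,0,0],[0,0,0]],"delta_pos":[[0,0,-4],[0,0,0],[0,0,0]],"grip":[0,0,0]}'| egrep 'tcp|force'
python3 -m jog '{"rot":[[0,0,0],[0,0,0],[0,0,0]],"delta_pos":[[0,0,-2],[0,0,0],[0,0,0]],"grip":[0,0,0]}'| egrep 'tcp|force'
python3 -m jog '{"rot":[[0,0,0],[0,0,0],[0,0,0]],"delta_pos":[[0,0,-2],[0,0,0],[0,0,0]],"grip":[0,0,0]}'| egrep 'tcp|force'
```

```text
tcp_pos: [0.6423, 0.1862, 0.068]
wrist_force: [-0.1, -0.0, -1.7]
tcp_pos: [0.6424, 0.1863, 0.0663]
wrist_force: [0.4, -0.1, -1.5]
tcp_pos: [0.6428, 0.1864, 0.0657]
wrist_force: [-1.7, -1.0, 3.5]
```

```bash
python3 -m jog '{"rot":[[0,0,0],[0,0,0],[0,0,0],[0,0,0],[0,0,0],[0,0,0],[0,0,0],[0,0,0],[0,0,0],[0,0,0]],"delta_pos":[[0,0,0.5],[0,0,0],[0,0,0],[0,0,0],[0,0,0],[0,0,10],[0,0,30],[0,0,35],[0,0,35],[0,0,30]],"grip":[98,98,98,98,98,98,98,98,98,98]}'| egrep 'tcp|force|width'
python3 -m jog '{"rot":[[0,0,0],[0,0,0],[0,0,0],[0,0,0],[0,0,0],[0,0,0],[0,0,0],[0,0,0],[0,0,0],[0,0,0]],"delta_pos":[[-9.8,-37,4],[-9.8,-37,4],[-9.8,-37,4],[-9.8,-37,4],[-9.8,-37,4],[-9.8,-37,0],[-9.8,-37,0],[-9.8,-37,0],[-9.8,-37,0],[-9.8,-37,0]],"grip":[100,100,100,100,100,100,100,100,100,100]}'| egrep 'tcp|force|width'
python3 -m jog '{"rot":[[0,0,0],[0,0,0],[0,0,0],[0,0,0],[0,0,0],[0,0,0],[0,0,0]],"delta_pos":[[-9.8,-37,0],[-9.8,-37,0],[-9.8,-37,0],[-9.8,-37,0],[-9.8,-37,0],[0,0,0],[0,0,0]],"grip":[100,100,100,100,100,100,100]}'
python3 - <<'E'
from h import *
s=r.sense(); print(np.round(s['tcp_pos'],4)); c=cap('wrist'); t=cap('top','t9.png')
H,S,V=hsv(c); blobs(c,(S<75)&(V>140),.045,100,lim=(.42,.56,-.45,-.3)); H,S,V=hsv(t)
blobs(t,(S<60)&(V>150),.045,50,lim=(.4,.6,-.5,-.3)); print('tray jar'); blobs(t,(S<60)&(V>150),.075,50,lim=(.55,.7,.05,.25))
E
```

```text
tcp_pos: [0.643, 0.1863, 0.2085]
wrist_force: [0.6, 0.1, 0.6]
gripper_width: 0.982
tcp_pos: [0.5438, -0.1854, 0.2262]
wrist_force: [1.0, 0.0, 0.7]
gripper_width: 1.0
time_s: 44.08
tcp_pos: [0.4945, -0.3706, 0.2253]
ee_rot: [[-1.0, 0.007, 0.006], [0.007, 1.0, 0.002], [-0.006, 0.002, -1.0]]
wrist_force: [-0.5, 0.5, 0.3]
gripper_width: 1.002
[ 0.4945 -0.3706  0.2253]
px [320. 187.] rect c [ 0.4966 -0.3702] size [0.0495 0.0488] ang 18.7 circ [ 0.4949 -0.3691] r 0.0269 poly 8
px [421. 197.] rect c [ 0.4861 -0.3657] size [0.0331 0.0585] ang 0.3 circ [ 0.493  -0.3658] r 0.0308 poly 6
tray jar
px [269. 154.] rect c [0.6347 0.1859] size [0.0686 0.0535] ang 69.7 circ [0.6372 0.1829] r 0.0364 poly 6
```

```bash
python3 -m jog '{"rot":[[0,0,0],[0,0,0],[0,0,0],[0,0,0],[0,0,0],[0,0,0],[0,0,0],[0,0,0],[0,0,0]],"delta_pos":[[2,0.5,-35],[0,0,-35],[0,0,-35],[0,0,-30],[0,0,-30],[0,0,-24],[0,0,0],[0,0,0],[0,0,0]],"grip":[100,100,100,100,100,100,100,100,100]}'| egrep 'tcp|force|width'
python3 -m jog '{"rot":[[0,0,0],[0,0,0],[0,0,0],[0,0,0],[0,0,0],[0,0,0],[0,0,0],[0,0,0]],"delta_pos":[[0,0,0],[0,0,0],[0,0,0],[0,0,0],[0,0,0],[0,0,0],[0,0,0],[0,0,0]],"grip":[0,0,0,0,0,0,0,0]}'| egrep 'tcp|force|width'
python3 -m jog '{"rot":[[0,0,0],[0,0,0],[0,0,0],[0,0,0],[0,0,0],[0,0,0],[0,0,0]],"delta_pos":[[0,0,20],[0,0,35],[0,0,40],[0,0,40],[0,0,40],[0,0,0],[0,0,0]],"grip":[0,0,0,0,0,0,0]}'| egrep 'tcp|force|width'
```

```text
tcp_pos: [0.4993, -0.368, 0.038]
wrist_force: [-0.2, -0.7, -0.1]
gripper_width: 0.999
tcp_pos: [0.4976, -0.3684, 0.0363]
wrist_force: [-1.0, 0.0, 1.5]
gripper_width: 0.573
tcp_pos: [0.4986, -0.3685, 0.2139]
wrist_force: [-0.0, 0.1, -1.7]
gripper_width: 0.571
```

```bash
python3 -m jog '{"rot":[[0,0,0],[0,0,0],[0,0,0],[0,0,0],[0,0,0],[0,0,0],[0,0,0],[0,0,0],[0,0,0],[0,0,0]],"delta_pos":[[10.9,34.2,0],[10.9,34.2,0],[10.9,34.2,0],[10.9,34.2,0],[10.9,34.2,0],[10.9,34.2,0],[10.9,34.2,0],[10.9,34.2,0],[10.9,34.2,0],[10.9,34.2,0]],"grip":[0,0,0,0,0,0,0,0,0,0]}'| egrep 'tcp|force|width'
python3 -m jog '{"rot":[[0,0,0],[0,0,0],[0,0,0],[0,0,0],[0,0,0],[0,0,0]],"delta_pos":[[10.9,34.2,0],[10.9,34.2,0],[10.9,34.2,0],[0,0,0],[0,0,0],[0,0,0]],"grip":[0,0,0,0,0,0]}'
```

```text
tcp_pos: [0.6055, -0.0245, 0.2085]
wrist_force: [1.0, -0.3, -0.9]
gripper_width: 0.574
time_s: 47.52
tcp_pos: [0.6381, 0.0762, 0.2088]
ee_rot: [[-1.0, 0.003, 0.002], [0.003, 1.0, 0.001], [-0.002, 0.001, -1.0]]
wrist_force: [-0.4, 0.3, -0.5]
gripper_width: 0.571
```

```bash
python3 -m jog '{"rot":[[0,0,0],[0,0,0],[0,0,0],[0,0,0],[0,0,0],[0,0,0],[0,0,0]],"delta_pos":[[1,0,-35],[0,0,-35],[0,0,-35],[0,0,-30],[0,0,0],[0,0,0],[0,0,0]],"grip":[0,0,0,0,0,0,0]}'| egrep 'tcp|force'
python3 -m jog '{"rot":[[0,0,0],[0,0,0],[0,0,0]],"delta_pos":[[0,0,-4],[0,0,0],[0,0,0]],"grip":[0,0,0]}'| egrep 'tcp|force'
python3 -m jog '{"rot":[[0,0,0],[0,0,0],[0,0,0]],"delta_pos":[[0,0,-2],[0,0,0],[0,0,0]],"grip":[0,0,0]}'| egrep 'tcp|force'
python3 -m jog '{"rot":[[0,0,0],[0,0,0],[0,0,0]],"delta_pos":[[0,0,-1.5],[0,0,0],[0,0,0]],"grip":[0,0,0]}'| egrep 'tcp|force'
```

```text
tcp_pos: [0.6415, 0.0757, 0.0779]
wrist_force: [0.8, -0.0, -0.7]
tcp_pos: [0.6408, 0.0765, 0.0736]
wrist_force: [-0.3, 0.2, -0.8]
tcp_pos: [0.6402, 0.0765, 0.0703]
wrist_force: [0.9, 0.6, -1.7]
tcp_pos: [0.6401, 0.0764, 0.0684]
wrist_force: [-0.5, 0.4, -1.6]
```

```bash
python3 -m jog '{"rot":[[0,0,0],[0,0,0],[0,0,0]],"delta_pos":[[0,0,-1.5],[0,0,0],[0,0,0]],"grip":[0,0,0]}'| egrep 'tcp|force'
python3 -m jog '{"rot":[[0,0,0],[0,0,0],[0,0,0]],"delta_pos":[[0,0,-1.5],[0,0,0],[0,0,0]],"grip":[0,0,0]}'| egrep 'tcp|force'
python3 -m jog '{"rot":[[0,0,0],[0,0,0],[0,0,0]],"delta_pos":[[0,0,-1],[0,0,0],[0,0,0]],"grip":[0,0,0]}'| egrep 'tcp|force'
```

```text
tcp_pos: [0.6402, 0.0764, 0.0669]
wrist_force: [1.2, -0.3, -0.9]
tcp_pos: [0.6404, 0.0764, 0.0663]
wrist_force: [-2.1, 0.0, 3.8]
tcp_pos: [0.6405, 0.0764, 0.0662]
wrist_force: [-3.4, -0.4, 7.8]
```

```bash
python3 -m jog '{"rot":[[0,0,0],[0,0,0],[0,0,0],[0,0,0],[0,0,0],[0,0,0],[0,0,0],[0,0,0],[0,0,0],[0,0,0]],"delta_pos":[[0,0,1],[0,0,0],[0,0,0],[0,0,0],[0,0,0],[0,0,10],[0,0,30],[0,0,35],[0,0,35],[0,0,30]],"grip":[90,90,90,90,90,90,90,90,90,90]}'| egrep 'tcp|force|width'
python3 -m jog '{"rot":[[0,0,0],[0,0,0],[0,0,0],[0,0,0],[0,0,0],[0,0,0],[0,0,0],[0,0,0],[0,0,0],[0,0,0]],"delta_pos":[[-22,20.4,19],[-22,20.4,19],[-22,20.4,19],[-22,20.4,19],[-22,20.4,19],[-22,20.4,19],[-22,20.4,19],[-22,20.4,19],[-22,20.4,19],[-22,20.4,19]],"grip":[100,100,100,100,100,100,100,100,100,100]}'| egrep 'tcp|force|width'
python3 -m jog '{"rot":[[0,0,0],[0,0,0],[0,0,0]],"delta_pos":[[0,0,0],[0,0,0],[0,0,0]],"grip":[60,60,60]}'
python3 - <<'E'
from h import *
c=cap('wrist','w10.png'); t=cap('top','t10.png'); H,S,V=hsv(c); print(np.round(r.sense()['joints'],1))
blobs(c,(H>=11)&(H<=18)&(S<172)&(V>195),.014,60,lim=(.3,.6,.15,.5))
a=cv2.imread('pics/w10.png')[:290]; b=cv2.imread('pics/t10.png')[120:280,180:460]
cv2.imwrite('pics/m10.png',np.vstack([a,cv2.resize(b,(518,296))[:, :].copy() if 0 else np.pad(cv2.resize(b,(518,296)),((0,0),(0,122),(0,0)))]))
E
```

```text
tcp_pos: [0.6407, 0.0763, 0.2089]
wrist_force: [0.5, 0.7, 0.0]
gripper_width: 0.903
tcp_pos: [0.4188, 0.2807, 0.3974]
wrist_force: [0.3, 1.2, 0.5]
gripper_width: 1.0
time_s: 51.52
tcp_pos: [0.4199, 0.2801, 0.3955]
ee_rot: [[-1.0, 0.003, 0.006], [0.003, 1.0, 0.002], [-0.006, 0.002, -1.0]]
wrist_force: [0.3, -0.2, -0.3]
gripper_width: 0.852
[  52.2    5.9   -0.4    0.2  -83.4 -142.5]
px [220. 240.] rect c [0.5626 0.1515] size [0.0466 0.1507] ang 3.0 circ [0.5576 0.1513] r 0.0756 poly [[0.5479999780654907, 0.22599999606609344], [0.5879999995231628, 0.10899999737739563], [0.5669999718666077, 0.07699999958276749], [0.5419999957084656, 0.09300000220537186]]
px [318. 237.] rect c [0.5521 0.2758] size [0.0125 0.0251] ang 89.5 circ [0.5518 0.2759] r 0.0138 poly [[0.5400000214576721, 0.28200000524520874], [0.5649999976158142, 0.2800000011920929], [0.5609999895095825, 0.27000001072883606], [0.5400000214576721, 0.27000001072883606]]
px [387. 201.] rect c [0.4991 0.3839] size [0.0608 0.0617] ang 89.8 circ [0.4996 0.3836] r 0.032 poly 8
px [300. 132.] rect c [0.3928 0.2505] size [0.0465 0.05  ] ang 83.7 circ [0.3927 0.2494] r 0.0252 poly 7
```

View pics/m10.png

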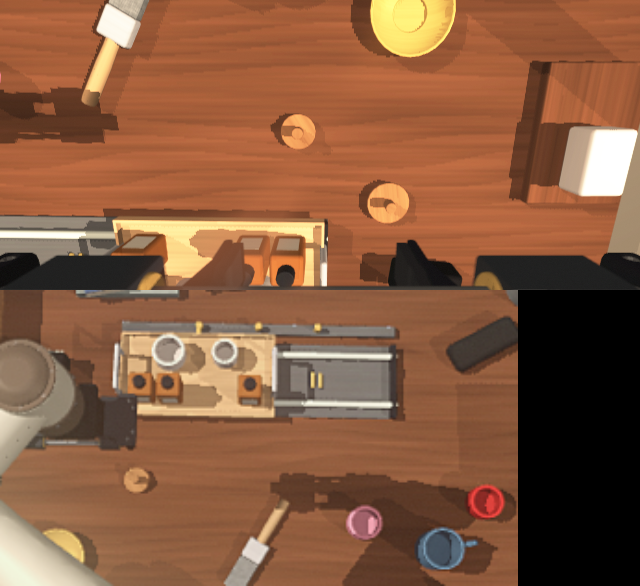

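All three bottles and both jars stand upright on the tray. The lids lie at (298,131) (small, r≈25 mm) and (388,202) (large, r≈32 mm). Picking the small lid by its knob.

```bash
python3 -m jog '{"rot":[[0,0.3,0],[0,0,0],[0,0,0],[0,0,0],[0,0,0],[0,0,0],[0,0,0],[0,0,0],[0,0,0],[0,0,0]],"delta_pos":[[-3.4,-3.8,-38],[-3.4,-3.8,-38],[-3.4,-3.8,-38],[-3.4,-3.8,-38],[-3.4,-3.8,-38],[-3.4,-3.8,-38],[-3.4,-3.8,-38],[-3.4,-3.8,-38],[0,0,0],[0,0,0]],"grip":[60,60,60,60,60,60,60,60,60,60]}'
python3 - <<'E'
from h import *
s=r.sense(); print('need',np.round((np.array([.3928,.2496,.042])-s['tcp_pos'])*1000,1))
E
```

```text
time_s: 52.45
tcp_pos: [0.3929, 0.2483, 0.0902]
ee_rot: [[-1.0, 0.004, -0.002], [0.004, 1.0, -0.003], [0.002, -0.003, -1.0]]
wrist_force: [1.3, -0.1, 1.1]
gripper_width: 0.603
need [ -0.1   1.3 -48.2]
```

```bash
python3 -m jog '{"rot":[[0,0,0],[0,0,0],[0,0,0],[0,0,0],[0,0,0]],"delta_pos":[[0,1.3,-24],[0,0,-24],[0,0,0],[0,0,0],[0,0,0]],"grip":[60,60,60,60,60]}'| egrep 'tcp|force|width'
python3 -m jog '{"rot":[[0,0,0],[0,0,0],[0,0,0],[0,0,0],[0,0,0],[0,0,0],[0,0,0],[0,0,0]],"delta_pos":[[0,0,0],[0,0,0],[0,0,0],[0,0,0],[0,0,0],[0,0,0],[0,0,0],[0,0,0]],"grip":[0,0,0,0,0,0,0,0]}'| egrep 'tcp|force|width'
python3 -m jog '{"rot":[[0,0,0],[0,0,0],[0,0,0],[0,0,0],[0,0,0],[0,0,0],[0,0,0],[0,0,0],[0,0,0]],"delta_pos":[[0,0,20],[0,0,35],[0,0,40],[0,0,40],[0,0,40],[0,0,40],[0,0,40],[0,0,0],[0,0,0]],"grip":[0,0,0,0,0,0,0,0,0]}'| egrep 'tcp|force|width'
python3 - <<'E'
from h import *
s=r.sense(); print('need',np.round((np.array([.56,.12,.36])-s['tcp_pos'])*1000,1))
E
```

```text
tcp_pos: [0.3946, 0.2527, 0.0458]
wrist_force: [0.1, 0.6, 1.3]
gripper_width: 0.598
tcp_pos: [0.393, 0.2513, 0.0436]
wrist_force: [-0.3, -0.9, 1.0]
gripper_width: 0.172
tcp_pos: [0.3935, 0.252, 0.3008]
wrist_force: [0.2, -0.3, -0.9]
gripper_width: 0.175
need [ 166.5 -132.    59.2]
```

```bash
python3 -m jog '{"rot":[[0,0,0],[0,0,0],[0,0,0],[0,0,0],[0,0,0],[0,0,0],[0,0,0],[0,0,0]],"delta_pos":[[27.7,-22,10],[27.7,-22,10],[27.7,-22,10],[27.7,-22,10],[27.7,-22,10],[27.7,-22,10],[0,0,0],[0,0,0]],"grip":[0,0,0,0,0,0,0,0]}'
python3 - <<'E'
from h import *
c=cap('wrist','w11.png'); H,S,V=hsv(c)
blobs(c,(S<60)&(V>150),.075,80,lim=(.57,.7,.0,.3))
t=cap('top'); H,S,V=hsv(t); print('top'); blobs(t,(S<60)&(V>150),.075,60,lim=(.58,.7,.02,.25))
E
```

```text
time_s: 54.95
tcp_pos: [0.5598, 0.1181, 0.3558]
ee_rot: [[-1.0, 0.006, -0.004], [0.006, 1.0, 0.0], [0.004, 0.0, -1.0]]
wrist_force: [-0.2, 0.7, 0.2]
gripper_width: 0.171
px [276. 222.] rect c [0.6289 0.0647] size [0.0171 0.0462] ang 50.3 circ [0.6333 0.0699] r 0.0232 poly [[0.6159999966621399, 0.08500000089406967], [0.6510000228881836, 0.054999999701976776], [0.6259999871253967, 0.0560000017285347], [0.6169999837875366, 0.06599999964237213]]
px [382. 227.] rect c [0.638  0.1919] size [0.0629 0.0501] ang 24.2 circ [0.6409 0.1861] r 0.032 poly 7
px [461. 206.] rect c [0.6085 0.2903] size [0.0103 0.0903] ang 89.0 circ [0.6086 0.2914] r 0.0453 poly [[0.5630000233650208, 0.2930000126361847], [0.6539999842643738, 0.289000004529953], [0.5709999799728394, 0.28600001335144043]]
top
```

View pics/w11.png

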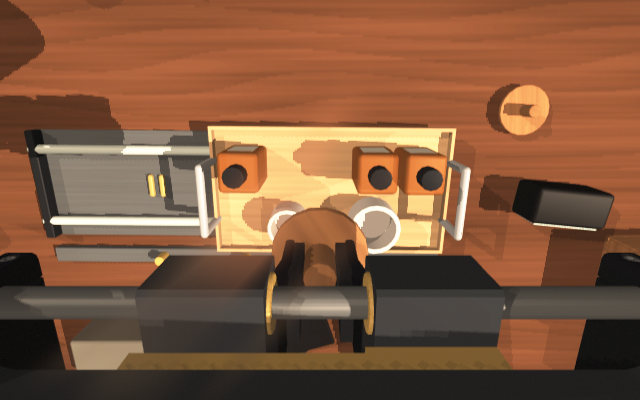

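The lid hangs level in the grip at (320,245) but hides the small jar. Shift sideways to measure both jar rims, and the held lid's offset from the TCP.

```bash
python3 -m jog '{"rot":[[0,0,0],[0,0,0],[0,0,0],[0,0,0],[0,0,0],[0,0,0]],"delta_pos":[[0,-37,0],[0,-37,0],[0,-37,0],[0,-37,0],[0,0,0],[0,0,0]],"grip":[0,0,0,0,0,0]}' | egrep 'tcp|width'
cat >> h.py <<'E'
def fitc(c,m,z,x0,r0,tol=.35):
    """circle of known outer radius r0: rays of contour points near the guess, robust fit"""
    from scipy.optimize import least_squares
    pts=[]
    for q in cv2.findContours(m.astype(np.uint8),cv2.RETR_EXTERNAL,cv2.CHAIN_APPROX_NONE)[0]:
        for u,v in q[:,0]:
            w=ray(c,u,v,z)[:2]; d=np.linalg.norm(w-x0)
            if abs(d-r0)<tol*r0: pts.append(w)
    pts=np.array(pts); s=least_squares(lambda p:np.linalg.norm(pts-p[:2],axis=1)-p[2],[*x0,r0],loss='soft_l1',f_scale=.001)
    print('fit',len(pts),np.round(s.x,4),'rms',round(float(np.sqrt(np.mean(s.fun**2))),4)); return s.x
E
python3 - <<'E'
from h import *
s=r.sense(); T=s['tcp_pos']; print(np.round(T,4))
c=cap('wrist','w12.png'); H,S,V=hsv(c)
m=(S<60)&(V>150); m=cv2.morphologyEx(m.astype(np.uint8),cv2.MORPH_CLOSE,np.ones((3,3)))
blobs(c,m>0,.075,60,lim=(.57,.7,.0,.28))
fitc(c,m,.075,[.640,.076],.025); fitc(c,m,.075,[.641,.186],.032)
L=(H>=8)&(H<=18)&(S>100)&(V>90)
print(V[235,320-60:320+61:10],S[235,260:381:10],H[235,260:381:10])
E
```

```text
tcp_pos: [0.5581, -0.0292, 0.3579]
gripper_width: 0.176
[ 0.5581 -0.0292  0.3579]
px [486. 260.] rect c [0.6828 0.1855] size [0.0265 0.0056] ang 89.7 circ [0.6828 0.1855] r 0.0136 poly [[0.6859999895095825, 0.19900000095367432], [0.6840000152587891, 0.17399999499320984], [0.6800000071525574, 0.1720000058412552], [0.6800000071525574, 0.1979999989271164]]
px [402. 227.] rect c [0.6389 0.0762] size [0.0482 0.048 ] ang 89.7 circ [0.639  0.0759] r 0.0249 poly 8
px [494. 230.] rect c [0.6413 0.1858] size [0.0638 0.0611] ang 6.4 circ [0.6413 0.1852] r 0.0322 poly 8
fit 108 [0.639  0.076  0.0242] rms 0.0008
fit 164 [0.6416 0.1856 0.0313] rms 0.0034
[152 158 163 162 153 167 171 180 174 157 252 254 255] [138 140 145 153 157 160 161 164 163 162 149 105  88] [11 10 12 12 12 12 12 12 12 12 16 22 26]
```

Jar rims: small (0.639, 0.076), large (0.6415, 0.1856), both agreeing with where the gripper released them. Bringing the small lid over its jar.

```bash
python3 -m jog '{"rot":[[0,0,0],[0,0,0],[0,0,0],[0,0,0],[0,0,0],[0,0,0],[0,0,0],[0,0,0],[0,0,0],[0,0,0]],"delta_pos":[[20.3,26.4,0],[20.3,26.4,0],[20.3,26.4,0],[20.3,26.4,0],[0,0,-40],[0,0,-40],[0,0,-40],[0,0,-40],[0,0,-35],[0,0,0]],"grip":[0,0,0,0,0,0,0,0,0,0]}' >/dev/null
python3 -m jog '{"rot":[[0,0,0],[0,0,0],[0,0,0]],"delta_pos":[[0,0,0],[0,0,0],[0,0,0]],"grip":[0,0,0]}'
```

```text
time_s: 56.68
tcp_pos: [0.6422, 0.0781, 0.167]
ee_rot: [[-1.0, 0.001, 0.007], [0.001, 1.0, 0.003], [-0.007, 0.003, -1.0]]
wrist_force: [0.2, -0.3, -0.5]
gripper_width: 0.176
```

```bash
python3 -m jog '{"rot":[[0.1,0.3,0],[0,0,0],[0,0,0],[0,0,0],[0,0,0]],"delta_pos":[[-3,-1.9,-20],[0,0,-22],[0,0,0],[0,0,0],[0,0,0]],"grip":[0,0,0,0,0]}'
```

```text
time_s: 57.1
tcp_pos: [0.6389, 0.0753, 0.1241]
ee_rot: [[-1.0, 0.002, -0.0], [0.002, 1.0, 0.004], [0.0, 0.004, -1.0]]
wrist_force: [-0.1, 0.3, -0.7]
gripper_width: 0.172
```

```bash
python3 -m jog '{"rot":[[0,0,0],[0,0,0],[0,0,0],[0,0,0]],"delta_pos":[[0.3,0.9,-5],[0,0,0],[0,0,0],[0,0,0]],"grip":[0,0,0,0]}'| egrep 'tcp|force'
python3 -m jog '{"rot":[[0,0,0],[0,0,0],[0,0,0]],"delta_pos":[[0,0,-3],[0,0,0],[0,0,0]],"grip":[0,0,0]}'| egrep 'tcp|force'
python3 -m jog '{"rot":[[0,0,0],[0,0,0],[0,0,0]],"delta_pos":[[0,0,-2],[0,0,0],[0,0,0]],"grip":[0,0,0]}'| egrep 'tcp|force'
```

```text
tcp_pos: [0.638, 0.076, 0.1171]
wrist_force: [0.4, -0.5, -0.4]
tcp_pos: [0.6376, 0.0758, 0.1133]
wrist_force: [0.3, -0.1, 0.1]
tcp_pos: [0.6376, 0.0759, 0.1114]
wrist_force: [-0.1, -0.0, -0.6]
```

The plug is in the mouth (no force below 0.118). Seating it.

```bash
python3 -m jog '{"rot":[[0,0,0],[0,0,0],[0,0,0]],"delta_pos":[[0.5,0,-1.5],[0,0,0],[0,0,0]],"grip":[0,0,0]}'| egrep 'tcp|force'
python3 -m jog '{"rot":[[0,0,0],[0,0,0],[0,0,0]],"delta_pos":[[0.3,0,-1.5],[0,0,0],[0,0,0]],"grip":[0,0,0]}'| egrep 'tcp|force'
```

```text
tcp_pos: [0.6385, 0.0759, 0.1106]
wrist_force: [-0.2, -0.6, 2.6]
tcp_pos: [0.6388, 0.0759, 0.1107]
wrist_force: [-3.1, -0.2, 9.6]
```

```bash
python3 -m jog '{"rot":[[0,0,0],[0,0,0],[0,0,0],[0,0,0],[0,0,0],[0,0,0],[0,0,0],[0,0,0],[0,0,0],[0,0,0]],"delta_pos":[[0,0,1],[0,0,0],[0,0,0],[0,0,0],[0,0,10],[0,0,30],[0,0,35],[0,0,40],[0,0,40],[0,0,40]],"grip":[45,45,45,45,45,45,45,45,45,45]}'| egrep 'tcp|force|width'
python3 -m jog '{"rot":[[0,0,0],[0,0,0],[0,0,0],[0,0,0],[0,0,0],[0,0,0],[0,0,0],[0,0,0],[0,0,0],[0,0,0]],"delta_pos":[[-16.3,34.2,0],[-16.3,34.2,0],[-16.3,34.2,0],[-16.3,34.2,0],[-16.3,34.2,0],[-16.3,34.2,0],[-16.3,34.2,0],[-16.3,34.2,0],[-16.3,34.2,0],[0,0,0]],"grip":[60,60,60,60,60,60,60,60,60,60]}'| egrep 'tcp|force|width'
python3 -m jog '{"rot":[[0,0,0],[0,0,0]],"delta_pos":[[0,0,0],[0,0,0]],"grip":[60,60]}'
python3 - <<'E'
from h import *
c=cap('wrist','w13.png'); H,S,V=hsv(c); m=(H>=11)&(H<=18)&(S<172)&(V>195)
blobs(c,m,.014,60,lim=(.4,.6,.3,.5)); fitc(c,m,.014,[.4993,.3838],.032,.15); print(np.round(r.sense()['tcp_pos'],4))
E
```

```text
tcp_pos: [0.6382, 0.0757, 0.3072]
wrist_force: [1.2, 1.0, 0.3]
gripper_width: 0.451
tcp_pos: [0.4892, 0.3888, 0.3045]
wrist_force: [1.1, -0.1, 0.5]
gripper_width: 0.602
time_s: 60.27
tcp_pos: [0.4917, 0.3836, 0.3048]
ee_rot: [[-1.0, 0.002, -0.004], [0.002, 1.0, 0.003], [0.004, 0.003, -1.0]]
wrist_force: [-0.4, 0.3, -0.0]
gripper_width: 0.602
px [319. 171.] rect c [0.5003 0.3839] size [0.0622 0.0618] ang 89.8 circ [0.5001 0.3843] r 0.0321 poly 8
fit 148 [0.5    0.3839 0.0313] rms 0.0005
[0.4921 0.383  0.3049]
```

```bash
python3 -m jog '{"rot":[[0,0,0],[0,0,0],[0,0,0],[0,0,0],[0,0,0],[0,0,0],[0,0,0],[0,0,0]],"delta_pos":[[2,0.2,-38],[2,0.2,-38],[2,0.2,-38],[2,0.2,-38],[0,0,-38],[0,0,-20],[0,0,0],[0,0,0]],"grip":[60,60,60,60,60,60,60,60]}'| egrep 'tcp'
python3 -m jog '{"rot":[[0,0,0],[0,0,0],[0,0,0]],"delta_pos":[[0,0,0],[0,0,0],[0,0,0]],"grip":[60,60,60]}'
```

```text
tcp_pos: [0.5007, 0.3831, 0.0942]
time_s: 61.23
tcp_pos: [0.5008, 0.3852, 0.097]
ee_rot: [[-1.0, 0.003, -0.002], [0.003, 1.0, 0.007], [0.002, 0.007, -1.0]]
wrist_force: [0.6, -0.1, 0.1]
gripper_width: 0.602
```

```bash
python3 -m jog '{"rot":[[-0.3,0,0],[0,0,0],[0,0,0],[0,0,0],[0,0,0]],"delta_pos":[[-0.7,-1.2,-27],[0,0,-27],[0,0,0],[0,0,0],[0,0,0]],"grip":[60,60,60,60,60]}'
python3 -m jog '{"rot":[[0,0,0],[0,0,0],[0,0,0],[0,0,0],[0,0,0],[0,0,0],[0,0,0],[0,0,0]],"delta_pos":[[0,0,0],[0,0,0],[0,0,0],[0,0,0],[0,0,0],[0,0,0],[0,0,0],[0,0,0]],"grip":[0,0,0,0,0,0,0,0]}'
python3 -m jog '{"rot":[[0,0,0],[0,0,0],[0,0,0],[0,0,0],[0,0,0],[0,0,0],[0,0,0],[0,0,0],[0,0,0]],"delta_pos":[[0,0,20],[0,0,35],[0,0,40],[0,0,40],[0,0,40],[0,0,40],[0,0,0],[0,0,0],[0,0,0]],"grip":[0,0,0,0,0,0,0,0,0]}'| egrep 'tcp|force|width'
python3 - <<'E'
from h import *
s=r.sense(); print('need',np.round((np.array([.6415,.1857,.27])-s['tcp_pos'])*1000,1))
E
```

```text
time_s: 61.65
tcp_pos: [0.4994, 0.3837, 0.0416]
ee_rot: [[-1.0, 0.003, -0.004], [0.003, 1.0, -0.001], [0.004, -0.001, -1.0]]
wrist_force: [0.1, -0.0, 0.1]
gripper_width: 0.599
time_s: 62.32
tcp_pos: [0.4992, 0.3833, 0.0406]
ee_rot: [[-1.0, 0.003, -0.004], [0.003, 1.0, -0.002], [0.004, -0.002, -1.0]]
wrist_force: [0.8, -0.1, 0.5]
gripper_width: 0.171
tcp_pos: [0.4986, 0.383, 0.255]
wrist_force: [0.4, 0.8, -0.9]
gripper_width: 0.174
need [ 142.9 -197.3   15. ]
```

```bash
python3 -m jog '{"rot":[[0,0,0],[0,0,0],[0,0,0],[0,0,0],[0,0,0],[0,0,0],[0,0,0],[0,0,0],[0,0,0],[0,0,0]],"delta_pos":[[20.3,-28.2,2],[20.3,-28.2,2],[20.3,-28.2,2],[20.3,-28.2,2],[20.3,-28.2,2],[20.3,-28.2,2],[20.3,-28.2,2],[0,0,0],[0,0,0],[0,0,0]],"grip":[0,0,0,0,0,0,0,0,0,0]}'| egrep 'tcp|width'
python3 -m jog '{"rot":[[0,0,0],[0,0,0],[0,0,0],[0,0,0],[0,0,0],[0,0,0],[0,0,0]],"delta_pos":[[0,0,-35],[0,0,-35],[0,0,-35],[0,0,0],[0,0,0],[0,0,0],[0,0,0]],"grip":[0,0,0,0,0,0,0]}'
python3 - <<'E'
from h import *
s=r.sense(); print('need',np.round((np.array([.6408,.1858,.123])-s['tcp_pos'])*1000,1))
E
```

```text
tcp_pos: [0.6406, 0.1857, 0.2674]
gripper_width: 0.175
time_s: 64.48
tcp_pos: [0.6426, 0.1871, 0.1677]
ee_rot: [[-1.0, 0.002, 0.001], [0.002, 1.0, 0.0], [-0.001, 0.0, -1.0]]
wrist_force: [0.1, 0.6, 0.8]
gripper_width: 0.179
need [ -1.8  -1.3 -44.7]
```

```bash
python3 -m jog '{"rot":[[0,0,0],[0,0,0],[0,0,0],[0,0,0],[0,0,0],[0,0,0]],"delta_pos":[[-1.8,-1.3,-22],[0,0,-22],[0,0,0],[0,0,0],[0,0,0],[0,0,0]],"grip":[0,0,0,0,0,0]}'
python3 -m jog '{"rot":[[0,0,0],[0,0,0],[0,0,0],[0,0,0]],"delta_pos":[[0,0,-3],[0,0,0],[0,0,0],[0,0,0]],"grip":[0,0,0,0]}'| egrep 'tcp|force'
```

```text
time_s: 64.98
tcp_pos: [0.6408, 0.1852, 0.1231]
ee_rot: [[-1.0, 0.003, -0.0], [0.003, 1.0, -0.0], [0.0, -0.0, -1.0]]
wrist_force: [0.5, 1.2, -0.7]
gripper_width: 0.174
tcp_pos: [0.6395, 0.1846, 0.1178]
wrist_force: [-0.4, 0.3, -0.0]
```

```bash
python3 -m jog '{"rot":[[0,0,0],[0,0,0],[0,0,0],[0,0,0]],"delta_pos":[[1.3,1.2,-2],[0,0,0],[0,0,0],[0,0,0]],"grip":[0,0,0,0]}'| egrep 'tcp|force'
python3 -m jog '{"rot":[[0,0,0],[0,0,0],[0,0,0],[0,0,0]],"delta_pos":[[0,0,-3],[0,0,0],[0,0,0],[0,0,0]],"grip":[0,0,0,0]}'| egrep 'tcp|force'
python3 -m jog '{"rot":[[0,0,0],[0,0,0],[0,0,0],[0,0,0]],"delta_pos":[[0,0,-2.5],[0,0,0],[0,0,0],[0,0,0]],"grip":[0,0,0,0]}'| egrep 'tcp|force'
```

```text
tcp_pos: [0.6407, 0.1858, 0.1154]
wrist_force: [-0.7, 0.8, -0.6]
tcp_pos: [0.6407, 0.1857, 0.1125]
wrist_force: [-0.1, 0.3, 0.0]
tcp_pos: [0.6407, 0.1858, 0.11]
wrist_force: [-0.6, 1.0, 0.1]
```

```bash
python3 -m jog '{"rot":[[0,0,0],[0,0,0],[0,0,0],[0,0,0]],"delta_pos":[[0,0,-2],[0,0,0],[0,0,0],[0,0,0]],"grip":[0,0,0,0]}'| egrep 'tcp|force'
python3 -m jog '{"rot":[[0,0,0],[0,0,0],[0,0,0],[0,0,0]],"delta_pos":[[0,0,-1.5],[0,0,0],[0,0,0],[0,0,0]],"grip":[0,0,0,0]}'| egrep 'tcp|force'
```

```text
tcp_pos: [0.6407, 0.1858, 0.108]
wrist_force: [-0.8, -0.8, -0.2]
tcp_pos: [0.641, 0.1858, 0.1075]
wrist_force: [-1.8, -1.0, 5.5]
```

Seated at the expected height (0.1075). Release, back off and check the whole tray.

```bash
python3 -m jog '{"rot":[[0,0,0],[0,0,0],[0,0,0],[0,0,0],[0,0,0],[0,0,0],[0,0,0],[0,0,0],[0,0,0],[0,0,0]],"delta_pos":[[0,0,1],[0,0,0],[0,0,0],[0,0,0],[0,0,10],[0,0,30],[0,0,35],[0,0,40],[0,0,40],[0,0,40]],"grip":[45,45,45,45,45,45,45,45,45,45]}'| egrep 'tcp|force|width'
python3 -m jog '{"rot":[[0,0,0],[0,0,0],[0,0,0],[0,0,0],[0,0,0],[0,0,0],[0,0,0],[0,0,0]],"delta_pos":[[-22,-15,12],[-22,-15,12],[-22,-15,12],[-22,-15,12],[-22,-15,12],[0,0,0],[0,0,0],[0,0,0]],"grip":[45,45,45,45,45,45,45,45]}'| egrep 'tcp'
python3 - <<'E'
from h import *
c=cap('wrist','w14.png'); H,S,V=hsv(c); d=cap('scene','s14.png'); t=cap('top','t14.png')
# lid disc top at z=.030+.051=.081
m=(H>=10)&(H<=18)&(S>120)&(V>150)
blobs(c,m,.081,80,lim=(.59,.7,.0,.3)); fitc(c,m,.081,[.639,.076],.025,.2); fitc(c,m,.081,[.6415,.1857],.032,.2)
print('bar'); blobs(c,(S<50)&(V>150),.089,60,lim=(.5,.7,.25,.36))
a=cv2.imread('pics/w14.png')[100:280,180:500]; b=cv2.imread('pics/s14.png')[130:330,200:400]
cv2.imwrite('pics/m14.png',np.hstack([cv2.resize(a,(480,270)),cv2.resize(b,(270,270))]))
E
```

```text
tcp_pos: [0.6404, 0.1856, 0.3053]
wrist_force: [0.5, 0.3, -0.9]
gripper_width: 0.449
tcp_pos: [0.5308, 0.1109, 0.3628]
px [307. 281.] rect c [0.6835 0.0926] size [0.0613 0.0073] ang 89.9 circ [0.6835 0.0927] r 0.0309 poly [[0.6869999766349792, 0.12300000339746475], [0.6869999766349792, 0.06300000101327896], [0.6800000071525574, 0.06199999898672104], [0.6800000071525574, 0.10000000149011612]]
px [380. 228.] rect c [0.6056 0.1874] size [0.1564 0.1146] ang 89.8 circ [0.5983 0.1912] r 0.087 poly [[0.5509999990463257, 0.2639999985694885], [0.6430000066757202, 0.26499998569488525], [0.6629999876022339, 0.20399999618530273], [0.6269999742507935, 0.10899999737739563], [0.5479999780654907, 0.16599999368190765]]
px [268. 221.] rect c [0.6027 0.0457] size [0.1406 0.0759] ang 23.8 circ [0.6033 0.0444] r 0.0721 poly 6
fit 123 [0.6375 0.0758 0.0249] rms 0.0021
fit 195 [0.642  0.1851 0.0324] rms 0.0031
bar
px [463. 229.] rect c [0.6018 0.2859] size [0.0065 0.0788] ang 89.0 circ [0.6018 0.2862] r 0.0395 poly [[0.5619999766349792, 0.289000004529953], [0.640999972820282, 0.2840000092983246]]
```

View pics/m14.png

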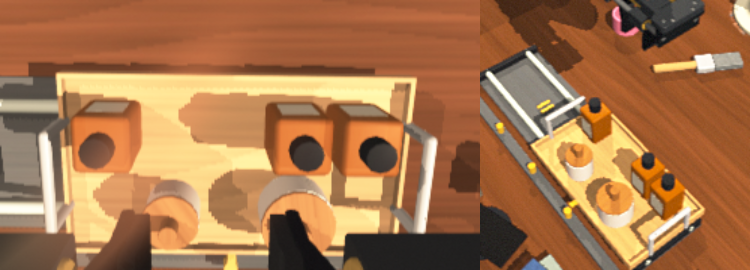

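Both lids sit on their jars (fits within 2 mm of the rims) and three bottles stand upright. The push bar is at (0.602, 0.286–0.288). I'll go behind it with the fingers shut and turn the jaws along x.

```bash
python3 -m jog '{"rot":[[0,0,6.9],[0,0,6.9],[0,0,6.9],[0,0,6.9],[0,0,6.9],[0,0,6.9],[0,0,6.9],[0,0,6.9],[0,0,6.9],[0,0,6.9]],"delta_pos":[[5.5,17.2,0],[5.5,17.2,0],[5.5,17.2,0],[5.5,17.2,0],[5.5,17.2,0],[5.5,17.2,0],[5.5,17.2,0],[5.5,17.2,0],[5.5,17.2,0],[5.5,17.2,0]],"grip":[0,0,0,0,0,0,0,0,0,0]}'| egrep 'tcp'
python3 -m jog '{"rot":[[0,0,6.9],[0,0,6.9],[0,0,6.9],[0,0,0],[0,0,0],[0,0,0]],"delta_pos":[[5.5,17.2,0],[5.5,17.2,0],[5.5,17.2,0],[0,0,0],[0,0,0],[0,0,0]],"grip":[0,0,0,0,0,0]}'
python3 - <<'E'
from h import *
s=r.sense(); print('need',np.round((np.array([.602,.335,.099])-s['tcp_pos'])*1000,1))
c=cap('wrist','w15.png'); H,S,V=hsv(c); blobs(c,(S<60)&(V>130),.094,60,lim=(.5,.7,.2,.4))
E
```

```text
tcp_pos: [0.5864, 0.2842, 0.361]
time_s: 69.97
tcp_pos: [0.6024, 0.3344, 0.3614]
ee_rot: [[-0.01, -1.0, 0.0], [-1.0, 0.01, -0.006], [0.006, -0.0, -1.0]]
wrist_force: [-0.0, -0.7, 0.1]
gripper_width: 0.002
need [  -0.4    0.6 -262.4]
px [308. 123.] rect c [0.6044 0.283 ] size [0.0108 0.0865] ang 89.4 circ [0.6045 0.2846] r 0.0433 poly [[0.6480000019073486, 0.28600001335144043], [0.6370000243186951, 0.2770000100135803], [0.5609999895095825, 0.28700000047683716]]
px [291.  61.] rect c [0.6329 0.2191] size [0.022  0.0055] ang 11.1 circ [0.6332 0.2176] r 0.0111 poly [[0.6230000257492065, 0.2150000035762787], [0.6240000128746033, 0.21899999678134918], [0.6309999823570251, 0.22200000286102295], [0.6439999938011169, 0.2199999988079071], [0.6439999938011169, 0.21799999475479126]]
px [234.  63.] rect c [0.6904 0.2212] size [0.1219 0.0163] ang 89.1 circ [0.6902 0.2212] r 0.0615 poly [[0.6819999814033508, 0.1599999964237213], [0.6840000152587891, 0.28200000524520874], [0.6980000138282776, 0.28200000524520874], [0.6970000267028809, 0.1599999964237213]]
```

```bash
python3 -m jog '{"rot":[[0,0,0],[0,0,0],[0,0,0],[0,0,0],[0,0,0],[0,0,0],[0,0,0],[0,0,0],[0,0,0],[0,0,0]],"delta_pos":[[0,0,-35],[0,0,-35],[0,0,-35],[0,0,-35],[0,0,-35],[0,0,-35],[0,0,-30],[0,0,-22],[0,0,0],[0,0,0]],"grip":[0,0,0,0,0,0,0,0,0,0]}'
python3 -m jog '{"rot":[[0,0,0],[0,0,0],[0,0,0],[0,0,0],[0,0,0],[0,0,0],[0,0,0],[0,0,0],[0,0,0]],"delta_pos":[[0,-4,0],[0,-4,0],[0,-4,0],[0,-4,0],[0,-4,0],[0,-4,0],[0,-2,0],[0,0,0],[0,0,0]],"grip":[0,0,0,0,0,0,0,0,0]}'
python3 -m jog '{"rot":[[0,0,0],[0,0,0],[0,0,0],[0,0,0],[0,0,0]],"delta_pos":[[0,-1.5,0],[0,-1.5,0],[0,-1.5,0],[0,0,0],[0,0,0]],"grip":[0,0,0,0,0]}'| egrep 'tcp|force'
```

```text
time_s: 70.85
tcp_pos: [0.6022, 0.3334, 0.1002]
ee_rot: [[-0.009, -1.0, 0.001], [-1.0, 0.009, -0.006], [0.006, -0.001, -1.0]]
wrist_force: [-0.0, 0.6, 1.1]
gripper_width: 0.005
time_s: 71.6
tcp_pos: [0.6023, 0.3083, 0.1006]
ee_rot: [[-0.008, -1.0, 0.002], [-1.0, 0.008, -0.004], [0.004, -0.002, -1.0]]
wrist_force: [0.8, -0.1, 0.6]
gripper_width: 0.003
tcp_pos: [0.6022, 0.3039, 0.1005]
wrist_force: [-0.1, -0.0, 0.3]
```

```bash
python3 -m jog '{"rot":[[0,0,0],[0,0,0],[0,0,0],[0,0,0]],"delta_pos":[[0,-1.5,0],[0,-1,0],[0,0,0],[0,0,0]],"grip":[0,0,0,0]}'| egrep 'tcp|force'
python3 -m jog '{"rot":[[0,0,0],[0,0,0],[0,0,0],[0,0,0]],"delta_pos":[[0,-1,0],[0,-1,0],[0,0,0],[0,0,0]],"grip":[0,0,0,0]}'| egrep 'tcp|force'
python3 -m jog '{"rot":[[0,0,0],[0,0,0],[0,0,0],[0,0,0]],"delta_pos":[[0,-1,0],[0,-1,0],[0,0,0],[0,0,0]],"grip":[0,0,0,0]}'| egrep 'tcp|force'
```

```text
tcp_pos: [0.6022, 0.3013, 0.1006]
wrist_force: [0.1, 1.1, -0.2]
tcp_pos: [0.6023, 0.3005, 0.1006]
wrist_force: [-1.1, 5.0, -0.6]
tcp_pos: [0.6024, 0.3, 0.1007]
wrist_force: [-1.5, 9.1, -1.3]
```

Contact at y≈0.3005 and 9 N, so the detent is about to give. Pushing on slowly.

```bash
python3 -m jog '{"rot":[[0,0,0],[0,0,0],[0,0,0],[0,0,0],[0,0,0]],"delta_pos":[[0,-1,0],[0,-1,0],[0,-1,0],[0,-1,0],[0,-1,0]],"grip":[0,0,0,0,0]}'| egrep 'tcp|force'
python3 -m jog '{"rot":[[0,0,0],[0,0,0],[0,0,0],[0,0,0],[0,0,0]],"delta_pos":[[0,-1,0],[0,-1,0],[0,-1,0],[0,-1,0],[0,-1,0]],"grip":[0,0,0,0,0]}'| egrep 'tcp|force'
```

```text
tcp_pos: [0.6024, 0.2988, 0.1008]
wrist_force: [-5.2, 20.3, -2.6]
tcp_pos: [0.602, 0.2872, 0.1005]
wrist_force: [-0.1, -0.2, 0.1]
```

```bash
python3 -m jog '{"rot":[[0,0,0],[0,0,0],[0,0,0],[0,0,0],[0,0,0],[0,0,0],[0,0,0],[0,0,0],[0,0,0],[0,0,0]],"delta_pos":[[0,-2,0],[0,-2,0],[0,-2,0],[0,-2,0],[0,-2,0],[0,-2,0],[0,-2,0],[0,-2,0],[0,-2,0],[0,-2,0]],"grip":[0,0,0,0,0,0,0,0,0,0]}'| egrep 'tcp|force'
python3 - <<'E'
from h import *
t=cap('top','t16.png'); H,S,V=hsv(t)
# tray wood extent in top view, rim top plane
m=(H>=14)&(H<=20)&(S>70)&(S<130)&(V>200); m=cv2.morphologyEx(m.astype(np.uint8),cv2.MORPH_OPEN,np.ones((3,3)))
ys,xs=np.nonzero(m[135:200,200:400]); print('cols',xs.min()+200,xs.max()+200,[np.round(ray(t,u,170,.042)[1],4) for u in (xs.min()+200,xs.max()+200)])
for n,T in(('now',t),): 
  o=(H<=15)&(S>150)&(V>120); blobs(t,o,.105,20,lim=(.5,.62,-.2,.3)); blobs(t,V<60,.127,6,lim=(.5,.62,-.2,.3))
E
```

```text
tcp_pos: [0.6022, 0.2672, 0.1006]
wrist_force: [-0.5, 0.8, 0.5]
cols 257 337 [np.float64(0.2381), np.float64(-0.0553)]
px [324. 171.] rect c [ 0.5602 -0.0065] size [0.0433 0.0422] ang 0.3 circ [ 0.5601 -0.0081] r 0.0291 poly [[0.578000009059906, -0.02800000086426735], [0.5389999747276306, -0.02800000086426735], [0.5419999957084656, 0.014999999664723873], [0.5820000171661377, 0.010999999940395355]]
px [282. 171.] rect c [0.5628 0.1482] size [0.0435 0.0422] ang 1.0 circ [0.5627 0.1496] r 0.0289 poly [[0.5849999785423279, 0.13099999725818634], [0.5450000166893005, 0.12700000405311584], [0.5410000085830688, 0.16899999976158142], [0.5659999847412109, 0.16899999976158142]]
px [265. 171.] rect c [0.5642 0.201 ] size [0.04   0.0422] ang 1.4 circ [0.5641 0.2006] r 0.0288 poly [[0.5839999914169312, 0.18000000715255737], [0.5450000166893005, 0.17900000512599945], [0.5440000295639038, 0.22200000286102295], [0.5619999766349792, 0.22200000286102295], [0.5839999914169312, 0.1940000057220459]]
```

Top view numbers show three upright bottles and the tray at about 33 mm, in step with the pusher. Continue.

```bash
python3 -m jog '{"rot":[[0,0,0],[0,0,0],[0,0,0],[0,0,0],[0,0,0],[0,0,0],[0,0,0],[0,0,0],[0,0,0],[0,0,0]],"delta_pos":[[0,-2.4,0],[0,-2.4,0],[0,-2.4,0],[0,-2.4,0],[0,-2.4,0],[0,-2.4,0],[0,-2.4,0],[0,-2.4,0],[0,-2.4,0],[0,-2.4,0]],"grip":[0,0,0,0,0,0,0,0,0,0]}'| egrep 'tcp|force'
python3 -m jog '{"rot":[[0,0,0],[0,0,0],[0,0,0],[0,0,0],[0,0,0],[0,0,0],[0,0,0],[0,0,0],[0,0,0],[0,0,0]],"delta_pos":[[0,-2.4,0],[0,-2.4,0],[0,-2.4,0],[0,-2.4,0],[0,-2.4,0],[0,-2.4,0],[0,-2.4,0],[0,-2.4,0],[0,-2.4,0],[0,-2.4,0]],"grip":[0,0,0,0,0,0,0,0,0,0]}'| egrep 'tcp|force'
python3 -m jog '{"rot":[[0,0,0],[0,0,0],[0,0,0],[0,0,0],[0,0,0],[0,0,0],[0,0,0],[0,0,0],[0,0,0],[0,0,0]],"delta_pos":[[0,-2,0],[0,-2,0],[0,-2,0],[0,-2,0],[0,-2,0],[0,-2,0],[0,-2,0],[0,-2,0],[0,0,0],[0,0,0]],"grip":[0,0,0,0,0,0,0,0,0,0]}'| egrep 'tcp|force'
```

```text
tcp_pos: [0.6023, 0.2431, 0.1006]
wrist_force: [-0.3, 0.6, -0.3]
tcp_pos: [0.6022, 0.2191, 0.1006]
wrist_force: [-1.5, 0.7, 0.7]
tcp_pos: [0.6024, 0.2031, 0.1006]
wrist_force: [-0.6, 0.7, -0.0]
```

```bash
python3 -m jog '{"rot":[[0,0,0],[0,0,0],[0,0,0],[0,0,0],[0,0,0],[0,0,0],[0,0,0]],"delta_pos":[[0,-1.2,0],[0,-1.2,0],[0,-1.2,0],[0,-1.2,0],[0,-1.2,0],[0,-1.2,0],[0,-1.2,0]],"grip":[0,0,0,0,0,0,0]}'| egrep 'tcp|force'
python3 -m jog '{"rot":[[0,0,0],[0,0,0],[0,0,0],[0,0,0]],"delta_pos":[[0,-1,0],[0,-1,0],[0,-1,0],[0,0,0]],"grip":[0,0,0,0]}'| egrep 'tcp|force'
python3 -m jog '{"rot":[[0,0,0],[0,0,0],[0,0,0],[0,0,0]],"delta_pos":[[0,-1,0],[0,-1,0],[0,0,0],[0,0,0]],"grip":[0,0,0,0]}'| egrep 'tcp|force'
```

```text
tcp_pos: [0.6024, 0.1955, 0.1007]
wrist_force: [-1.7, 5.8, 0.6]
tcp_pos: [0.6024, 0.1948, 0.1007]
wrist_force: [-2.2, 10.1, 0.6]
tcp_pos: [0.6024, 0.1944, 0.1007]
wrist_force: [-3.3, 13.5, -1.0]
```

```bash
python3 -m jog '{"rot":[[0,0,0],[0,0,0],[0,0,0],[0,0,0]],"delta_pos":[[0,-1,0],[0,-1,0],[0,0,0],[0,0,0]],"grip":[0,0,0,0]}'| egrep 'tcp|force'
python3 -m jog '{"rot":[[0,0,0],[0,0,0],[0,0,0]],"delta_pos":[[0,-1,0],[0,0,0],[0,0,0]],"grip":[0,0,0]}'| egrep 'tcp|force'
python3 -m jog '{"rot":[[0,0,0],[0,0,0],[0,0,0]],"delta_pos":[[0,-1,0],[0,0,0],[0,0,0]],"grip":[0,0,0]}'| egrep 'tcp|force'
```

```text
tcp_pos: [0.6025, 0.1941, 0.1008]
wrist_force: [-4.1, 18.4, -1.4]
tcp_pos: [0.6025, 0.1939, 0.1008]
wrist_force: [-5.9, 21.3, -0.9]
tcp_pos: [0.6025, 0.1938, 0.1009]
wrist_force: [-5.8, 22.6, -0.1]
```

```bash
python3 - <<'E'
from h import *
t=cap('top','t17.png'); H,S,V=hsv(t); s=cap('scene','s17.png')
o=(H<=15)&(S>150)&(V>120); blobs(t,o,.105,20,lim=(.5,.62,-.2,.3))
x=r.sense(); print(np.round(x['joints'],2),np.round(x['effort'],1),x['wrist_force'],x['moment'])
a=cv2.imread('pics/t17.png')[110:250,220:420];b=cv2.imread('pics/s17.png')[80:330,180:430]
cv2.imwrite('pics/m17.png',np.hstack([cv2.resize(a,None,fx=2.1,fy=2.1)[:290],cv2.resize(b,(294,294))[:290]]))
E
```

```text
px [344. 172.] rect c [ 0.5587 -0.0784] size [0.0457 0.0398] ang 89.8 circ [ 0.557  -0.0784] r 0.0293 poly [[0.5789999961853027, -0.05900000035762787], [0.574999988079071, -0.10100000351667404], [0.5389999747276306, -0.09799999743700027], [0.5389999747276306, -0.0560000017285347]]
px [300. 171.] rect c [0.5615 0.0761] size [0.0397 0.0458] ang 0.3 circ [0.5615 0.0744] r 0.0292 poly [[0.5820000171661377, 0.05700000002980232], [0.5419999957084656, 0.05299999937415123], [0.5419999957084656, 0.0949999988079071], [0.5809999704360962, 0.09600000083446503]]
px [287. 171.] rect c [0.5631 0.127 ] size [0.0434 0.0423] ang 0.3 circ [0.5616 0.1268] r 0.0269 poly [[0.5849999785423279, 0.11299999803304672], [0.5699999928474426, 0.10599999874830246], [0.5410000085830688, 0.10899999737739563], [0.5410000085830688, 0.14399999380111694], [0.5630000233650208, 0.14800000190734863]]
[ 32.39  30.1   -9.11  -0.17 -50.24 -32.68] [-14.9 -42.7  11.9   8.1  -2.1   0.1] [-5.64452788 22.62406457 -0.79191435] [ 6.73547173e+00  1.87825492e+00 -1.48930340e-03]
```

View pics/m17.png

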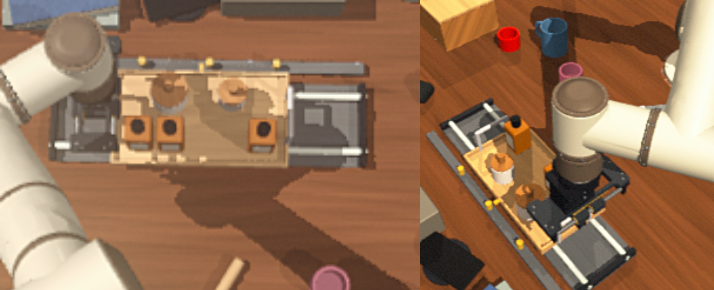

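All upright and nothing is in the way; the detent's hump needs a bit more, as it did on leaving (over 20 N).

```bash
python3 -m jog '{"rot":[[0,0,0],[0,0,0],[0,0,0]],"delta_pos":[[0,-1,0],[0,0,0],[0,0,0]],"grip":[0,0,0]}'| egrep 'tcp|force'
python3 -m jog '{"rot":[[0,0,0],[0,0,0],[0,0,0]],"delta_pos":[[0,-0.7,0],[0,0,0],[0,0,0]],"grip":[0,0,0]}'| egrep 'tcp|force'
```

```text
tcp_pos: [0.6025, 0.1936, 0.1009]
wrist_force: [-6.6, 25.0, -0.8]
tcp_pos: [0.6025, 0.1935, 0.1009]
wrist_force: [-7.3, 26.5, -1.4]
```

```bash
python3 -m jog '{"rot":[[0,0,0],[0,0,0],[0,0,0]],"delta_pos":[[0,-0.7,0],[0,0,0],[0,0,0]],"grip":[0,0,0]}'| egrep 'tcp|force'
python3 -m jog '{"rot":[[0,0,0],[0,0,0],[0,0,0]],"delta_pos":[[0,-0.7,0],[0,0,0],[0,0,0]],"grip":[0,0,0]}'| egrep 'tcp|force'
python3 - <<'E'
from h import *
import numpy as np
# compare tray bottle position with that expected for tray travel; brass stud/pointer in top view
t=cap('top','t18.png'); H,S,V=hsv(t)
m=(H>=18)&(H<=28)&(S>130)&(V>140); n,l,s,c=cv2.connectedComponentsWithStats(m[130:200,230:420].astype(np.uint8))
print([(np.round(c[i]+[230,130],1).tolist(),int(s[i,4])) for i in range(1,n)])
E
```

```text
tcp_pos: [0.6025, 0.1934, 0.1009]
wrist_force: [-7.2, 28.7, -1.5]
tcp_pos: [0.6026, 0.1933, 0.1009]
wrist_force: [-7.8, 30.7, -1.5]
[([287.0, 137.0], 3), ([287.0, 139.5], 6), ([318.0, 138.0], 1), ([351.5, 139.8], 8), ([315.5, 142.0], 4), ([319.0, 140.2], 4)]
```

Commanded pose is now at about tray 0.118, so if the hump gives, the tray lands in the middle stop. A bit more.

```bash
python3 -m jog '{"rot":[[0,0,0],[0,0,0],[0,0,0]],"delta_pos":[[0,-0.7,0],[0,0,0],[0,0,0]],"grip":[0,0,0]}'| egrep 'tcp|force'
python3 - <<'E'
from h import *
# near tray edge and bar location seen from wrist; fingertip vs bar; any contact clues
c=cap('wrist','w18.png'); H,S,V=hsv(c); s=r.sense(); print(np.round(c['xyz'],3), np.round(s['moment'],2), np.round(s['wrist_force'],1))
blobs(c,(S<60)&(V>130),.094,40,lim=(.4,.8,-.2,.4))
f=s['wrist_force']; m=s['moment']; print('lever along z (from sensor) = Mx/Fy', round(m[0]/f[1],3), 'My/Fx',round(m[1]/f[0],3))
E
```

```text
tcp_pos: [0.6025, 0.1931, 0.1009]
wrist_force: [-9.0, 31.8, -1.4]
[0.601 0.113 0.237] [ 9.34  2.69 -0.05] [-9.3 31.2 -0.8]
px [168. 327.] rect c [0.674  0.2192] size [0.0088 0.0034] ang 89.9 circ [0.6741 0.2192] r 0.0048 poly [[0.6729999780654907, 0.2150000035762787], [0.6729999780654907, 0.2240000069141388], [0.6759999990463257, 0.2240000069141388], [0.675000011920929, 0.2150000035762787]]
px [ 73. 328.] rect c [0.7195 0.22  ] size [0.0037 0.0117] ang 0.3 circ [0.7195 0.22  ] r 0.0061 poly [[0.7210000157356262, 0.21400000154972076], [0.7179999947547913, 0.2150000035762787], [0.7179999947547913, 0.22599999606609344], [0.718999981880188, 0.22599999606609344], [0.7210000157356262, 0.21699999272823334]]
px [553. 310.] rect c [0.5049 0.2091] size [0.0095 0.0577] ang 89.9 circ [0.5048 0.2075] r 0.0291 poly [[0.47600001096725464, 0.20999999344348907], [0.5329999923706055, 0.21299999952316284], [0.5339999794960022, 0.20499999821186066], [0.47699999809265137, 0.20399999618530273]]
px [314. 240.] rect c [0.601  0.1719] size [0.0194 0.0897] ang 89.8 circ [0.6008 0.1716] r 0.0455 poly [[0.55599
[... 337 characters left out ...]
0321865082], [0.7179999947547913, 0.19599999487400055], [0.7260000109672546, 0.19599999487400055]]
px [165. 224.] rect c [0.6687 0.1614] size [0.0699 0.0127] ang 89.1 circ [0.6684 0.1614] r 0.0353 poly [[0.6639999747276306, 0.12700000405311584], [0.6629999876022339, 0.18799999356269836], [0.6729999780654907, 0.19599999487400055], [0.6740000247955322, 0.13300000131130219]]
px [139.  51.] rect c [0.6686 0.1006] size [0.0382 0.011 ] ang 89.1 circ [0.6709 0.1006] r 0.0194 poly [[0.6669999957084656, 0.0820000022649765], [0.6639999747276306, 0.1080000028014183], [0.6740000247955322, 0.11999999731779099], [0.6740000247955322, 0.0820000022649765]]
lever along z (from sensor) = Mx/Fy 0.3 My/Fx -0.289
```

```bash
python3 -m jog '{"rot":[[0,0,0],[0,0,0],[0,0,0]],"delta_pos":[[0,-0.7,0],[0,0,0],[0,0,0]],"grip":[0,0,0]}'| egrep 'tcp|force'
python3 -m jog '{"rot":[[0,0,0],[0,0,0],[0,0,0]],"delta_pos":[[0,-0.6,0],[0,0,0],[0,0,0]],"grip":[0,0,0]}'| egrep 'tcp|force'
```

```text
tcp_pos: [0.6019, 0.1819, 0.1005]
wrist_force: [0.4, -0.4, -0.3]
tcp_pos: [0.6021, 0.1806, 0.1004]
wrist_force: [-1.5, 4.0, -0.0]
```

It gave way: TCP at 0.1806, i.e. tray ≈0.120. Back off, rise and check.

```bash
python3 -m jog '{"rot":[[0,0,0],[0,0,0],[0,0,0],[0,0,0],[0,0,0],[0,0,0],[0,0,0],[0,0,0],[0,0,0],[0,0,0]],"delta_pos":[[0,2,0],[0,5,0],[0,10,0],[0,15,0],[0,15,0],[0,0,25],[0,0,35],[0,0,40],[0,0,40],[0,0,40]],"grip":[0,0,0,0,0,0,0,0,0,0]}'| egrep 'tcp|force'
python3 -m jog '{"rot":[[0,0,0],[0,0,0],[0,0,0],[0,0,0],[0,0,0],[0,0,0],[0,0,0],[0,0,0],[0,0,0],[0,0,0]],"delta_pos":[[-5,-15,8],[-5,-15,8],[-5,-15,8],[-5,-15,8],[-5,-15,8],[-5,-15,8],[0,0,0],[0,0,0],[0,0,0],[0,0,0]],"grip":[0,0,0,0,0,0,0,0,0,0]}'
python3 - <<'E'
from h import *
c=cap('wrist','w20.png'); H,S,V=hsv(c); print(np.round(c['xyz'],3))
print('bar'); blobs(c,(S<60)&(V>130),.094,60,lim=(.5,.66,-.1,.4))
print('bottle tops'); blobs(c,(V<60),.127,60,lim=(.5,.62,-.2,.3)); blobs(c,(H<=14)&(S>165)&(V>150),.105,80,lim=(.5,.62,-.2,.3))
print('lids'); m=(H>=10)&(H<=19)&(S>120)&(V>150)
fitc(c,m,.081,[.6373,-.044],.025,.2); fitc(c,m,.081,[.6397,.0657],.032,.2)
t=cap('top','t20.png'); H,S,V=hsv(t)
b=(H>=18)&(H<=28)&(S>130)&(V>140); n,l,s,ce=cv2.connectedComponentsWithStats(b[130:150,270:370].astype(np.uint8)); print('brass',[(np.round(ce[i]+[270,130],1).tolist(),int(s[i,4])) for i in range(1,n)])
blobs(t,(H<=15)&(S>150)&(V>120),.105,20,lim=(.5,.62,-.2,.3)); blobs(t,(V<60),.127,6,lim=(.5,.62,-.2,.3))
E
```

```text
tcp_pos: [0.6019, 0.2293, 0.2825]
wrist_force: [0.5, 1.5, -0.6]
time_s: 82.93
tcp_pos: [0.5722, 0.138, 0.3277]
ee_rot: [[-0.008, -1.0, 0.0], [-1.0, 0.008, -0.005], [0.005, -0.0, -1.0]]
wrist_force: [0.5, -0.6, 0.5]
gripper_width: 0.001
[0.572 0.06  0.465]
bar
px [302. 221.] rect c [0.5924 0.1912] size [0.112  0.0748] ang 1.7 circ [0.5909 0.1918] r 0.065 poly [[0.5370000004768372, 0.1550000011920929], [0.5379999876022339, 0.22699999809265137], [0.6439999938011169, 0.2290000021457672], [0.6449999809265137, 0.16099999845027924]]
px [253.  16.] rect c [ 0.6332 -0.0134] size [0.0072 0.0206] ang 86.7 circ [ 0.6331 -0.0136] r 0.0109 poly [[0.6430000066757202, -0.017000000923871994], [0.625, -0.01600000075995922], [0.6230000257492065, -0.009999999776482582], [0.6359999775886536, -0.010999999940395355]]
bottle tops
px [325. 297.] rect c [0.5639 0.2661] size [0.1324 0.3036] ang 89.5 circ [0.5645 0.2982] r 0.1554 poly [[0.4129999876022339, 0.26499998569488525], [0.4129999876022339, 0.32600000500679016], [0.7160000205039978, 0.3310000002384186], [0.5899999737739563, 0.20000000298023224], [0.4460
[... 1293 characters left out ...]
, -0.1120000034570694], [0.5389999747276306, -0.1120000034570694], [0.5389999747276306, -0.07000000029802322]]
px [305. 172.] rect c [0.5616 0.062 ] size [0.0397 0.0386] ang 0.5 circ [0.5616 0.062 ] r 0.0277 poly [[0.5820000171661377, 0.0430000014603138], [0.5419999957084656, 0.0430000014603138], [0.5419999957084656, 0.08100000023841858], [0.5600000023841858, 0.08100000023841858]]
px [292. 172.] rect c [0.5613 0.1077] size [0.0398 0.0246] ang 0.8 circ [0.5613 0.1075] r 0.0234 poly [[0.5809999704360962, 0.09600000083446503], [0.5419999957084656, 0.0949999988079071], [0.5410000085830688, 0.11999999731779099], [0.5519999861717224, 0.11999999731779099], [0.5809999704360962, 0.10300000011920929]]
```

The pointer lines up with the middle stud (319.0 and 319.1 px) and the bottles are upright at the expected shift. One better look at the small lid before handing in.

```bash
python3 -m jog '{"rot":[[0,0,0],[0,0,0],[0,0,0],[0,0,0],[0,0,0],[0,0,0],[0,0,0],[0,0,0]],"delta_pos":[[-15,-32,5],[-15,-32,5],[-15,-32,5],[-15,-32,5],[-15,-32,5],[0,0,0],[0,0,0],[0,0,0]],"grip":[0,0,0,0,0,0,0,0]}' | egrep 'tcp|force'
python3 - <<'E'
from h import *
c=cap('wrist','w21.png'); H,S,V=hsv(c); print(np.round(c['xyz'],3))
m=((H>=10)&(H<=16)&(S>125)&(V>130)).astype(np.uint8)
for n,p,rr in(('small',[.6373,-.044],.025),('large',[.6397,.0657],.032)):
    print(n,'lid disc @.081'); fitc(c,m,.081,p,rr,.2)
    w=((S<75)&(V>110)).astype(np.uint8); print(n,'jar white body @.06'); blobs(c,w>0,.06,40,lim=(p[0]-.04,p[0]+.04,p[1]-.045,p[1]+.045))
blobs(c,(H<=14)&(S>165)&(V>150),.105,80,lim=(.5,.62,-.2,.3))
print(r.sense()['time_s'])
E
```

```text
tcp_pos: [0.4974, -0.0218, 0.3533]
wrist_force: [-0.6, 1.0, -0.3]
[ 0.497 -0.1    0.491]
small lid disc @.081
fit 195 [ 0.6371 -0.0448  0.0254] rms 0.002
small jar white body @.06
px [221. 139.] rect c [ 0.6154 -0.0525] size [0.0162 0.0397] ang 19.8 circ [ 0.6215 -0.0503] r 0.0199 poly [[0.6290000081062317, -0.0689999982714653], [0.6169999837875366, -0.06599999964237213], [0.6069999933242798, -0.054999999701976776], [0.609000027179718, -0.03799999877810478], [0.6140000224113464, -0.03200000151991844]]
large lid disc @.081
fit 159 [0.6391 0.065  0.0321] rms 0.0023
large jar white body @.06
px [267. 230.] rect c [0.5607 0.0447] size [0.057  0.0462] ang 81.9 circ [0.5553 0.0457] r 0.0329 poly [[0.5350000262260437, 0.020999999716877937], [0.5419999957084656, 0.07599999755620956], [0.5849999785423279, 0.05999999865889549], [0.5830000042915344, 0.039000000804662704], [0.5690000057220459, 0.01899999938905239]]
px [256. 107.] rect c [ 0.5605 -0.0941] size [0.0431 0.0441] ang 89.5 circ [ 0.5602 -0.0942] r 0.0293 poly [[0.5400000214576721, -0.11500000208616257], [0.5389999747276306, -0.07400000095367432], [0.5809999704360962, -0.07400000095367432], [0.5809999704360962, -0.11400000005960464]]
px [308.  18.] rect c [ 0.5079 -0.1738] size [0.0327 0.0126] ang 89.5 circ [ 0.5084 -0.1738] r 0.0174 poly [[0.5139999985694885, -0.1899999976158142], [0.5019999742507935, -0.1899999976158142], [0.503000020980835, -0.15700000524520874], [0.5130000114440918, -0.17499999701976776]]
83.75
```

Both lid discs fit at the expected centres with the expected radii (25.4 and 32.1 mm), so they are level and seated. Everything is at rest and the arm is clear, so I'm handing in.

```bash
python3 -c "
from station import r,finish_job
print(r.sense()['wrist_force'],r.sense()['time_s']); print(finish_job())"
```

```text
[-0.14982761  0.34464475 -0.19634943] 83.75
the job is handed in; nothing more can be done
None
```

I stood the three bottles upright on the tray and put both white jars on it, each closed with its own lid. I then pushed the tray by its bar into the middle stop and handed the job in at 83.75 s. No verdict was reported.

**What the last checks showed**
- **Tray:** its brass pointer lines up with the middle stud to about 0.1 px in the top view (about 3.4 mm per pixel).
- **Bottles:** all three show square, upright tops, with positions about 120 mm along from where I placed them. Bottle A sat partly in the arm's shadow, so its last reading is the weakest.
- **Lids:** both discs fit circles of the right size (25.4 and 32.1 mm radius) within 1 mm of where the jars should be, with a fit scatter of about 2 mm. Both seated at the height I expected.
- **Arm:** clear of everything, with a wrist force of about 0.4 N.

**What did not go to plan**
- **Detent force:** the detent took far more than the stated 5 N. It needed over 20 N to leave the first stop and about 32 N to enter the middle one, and nothing fell over.
- **Bottle A:** on my first try at placing it, the wrist reached its joint limit, so I re-planned the placing direction.
- **Small lid:** it had been knocked aside partway through the run, so I measured it again before picking it up.
- **Bottle B:** I moved it aside and regrasped it to keep the gripper clear of bottle A.
- **Not checked at the end:** I did not measure the mug or clock again after the push. The mug still looked upright in a picture taken during the push, and no move went near either of them.

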